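# Seat the hive edge strip, then hang the tools on the balanced arm

## Robot

A 7-joint arm with a two-finger parallel gripper is mounted at the origin on the work surface. World frame = base frame: x ahead of the robot, y to its left, z up, the work surface at z = 0. Lengths are in m, angles in rad, forces in N, time in s.
With the tool pointing down it reaches from about 0.4 to 0.85 m from the base axis. Payload 6.9 kg.
Tool frame: the origin (TCP) lies midway between the tips of the shut fingers; the grasp point (between the pads) lies 19 mm behind it; z points along the fingers, y is the line along which they close (so a half turn about z gives the same grasp; the last joint's range is limited). The gripper opens to 85 mm and grips with 20 to 120 N. Pads are 22 mm wide; open, the fingers measure 114 mm over their backs; the gripper's body (76 mm by 85 mm) begins 54 mm behind the grasp point. The pads swing forward as they close: fully open they stand 13 mm farther back than shut.
Start: joints at [-1.175, 0.507, -0.238, 1.5, 0.126, 1.149, -0.155], TCP at [0.179, 0.599, 0.231] pointing down, gripper open.
Joint ranges: [-3.08, 3.08], [-0.24, 2.05], [-1.43, 1.35], [0, 2.5], [-1.52, 4.66], [0.17, 1.96], [-2.89, 2.89]. Speed limits (rad/s): [2.39, 2.39, 3.14, 3.14, 3.14, 3.14, 3.14].

## Interface

Orientations are given as a 3x3 rotation matrix whose columns are the frame's x, y, z axes.
In Python, from workcell import get_state, camera, calibration, sign_off gives the robot as it stands.
- The arm moves only by the tool arm_command, never from a script. Its argument "rows" is text: rows parted by semicolons, each of 7 numbers parted by spaces: the shift along the tool's x, y, z in mm, then the turn, a rotation vector about the tool's x, y, z in degrees, then the finger opening in mm, from 0 to 85.4. A call has exactly 5 rows; each row is the pose to reach, as a shift and turn from the pose commanded when the call began, along the tool's axes at that moment; what a row does not reach only later rows make up. A row lasts 1/12 s, in which the tool goes at most 41.7 mm and 7.16 degrees, less where a joint would pass 70% of its speed; a pose out of reach is approached as far as the arm can. A call with a gripper value outside its range is refused whole. The fingers move at their own pace and stop on an object; "squeeze" is the grip in N (left out, the last holds). Time passes only in rows, so rows that repeat a pose let the fingers close, or fill a call up. It gives the time, the measured TCP pose, the force, the opening and the grip force at its end, in the units of the state.
- get_state(): the state, without advancing time (a new reading comes with each control period).
- camera(name): name is "side" or "top" or "wrist"; returns the picture (384x512x3 uint8, blue, green, red); there is no depth.
- calibration(name): a dict with "intrinsics" (3x3 intrinsics, pixels), "R" (3x3) and "t" (3): a world point X has camera coordinates R X + t. Camera axes: x right, y down, z forward; pixel columns grow to the right and rows downward; lengths in m; the calibration is good to about 2 mm. The wrist camera is an equidistant fisheye: a pixel r from the principal point sees the ray r / f radians off the axis. A picture is of the moment at which its call begins: read the wrist's pose just before it. calibration takes no time and is no camera call; for the wrist camera it gives the pose at the moment of the call.
- sign_off(): hands the job in; it is judged then, once.
The state is a dict: "time": time; "qpos": joint angles; "dq": joint speeds; "tau": joint torques, N m; "eef_pos": TCP position; "orientation": TCP orientation; "force": force on the tool from outside, world axes, zero at the start; "moment": the same for the moment, N m; "grip_width": finger opening in m; "grasp_force": force on a finger pad.
Only numpy, scipy, OpenCV 4.12 (cv2) and the standard library are available. Lean on these libraries where they do the work, as an engineer would, in place of code of your own. Each camera call takes 0.05 s, during which the arm holds its last target. There are 200 camera calls.

## Task

Take the red-knobbed hand roller and roll it firmly along the black edge strip on the hive floor until every part of the strip is pressed fully down; push the strip only with the roller, not with the gripper. Then hang the roller and every other knob-handled tool standing on the bench by its collar in a free slot of the spring-balanced arm, lowering each with the arm and letting go only when the arm carries it and has settled, so that the arm never drops. When all hang there, press the bell's plunger down to its stop and let it spring back; leave the jar, the cup and the tray where they are.

Things in the scene. Friction and masses are not known exactly. Their poses are not given: they have to be found in the camera images.
- strip: Black plastic edge strip, 240 x 18 mm, six 40 mm segments in a row on the near rim (22 mm wide, top 70 mm above bench) of a fixed pale wooden hive floor. Origin: mid-length, at the upper face's level when seated (72 mm above bench); y along the strip, z up. Unseated segments stand 4 to 5 mm above this; each slides down under about 5 N and stays. Push under 25 N in all.
- hive: The shallow wooden hive-floor frame, 240 (x) x 400 (y) x 70 mm, fixed to the bench; the strip is on its -x rim. Origin under its middle.
- roller_mid (a point): Roller: red knob, 0.45 kg, on two rubber wheels (d 40, 34 wide, axles 48 apart along its x, the rolling direction; bottoms at the base). Common head: neck 10 mm thick; round collar d 36, its underside 28 mm above this point; square 24 mm knob, faces along x and y, 32 to 66 mm above this point (its top 132 mm above the base). This point: on the axis, 66 mm above the base; z up.
- brush_mid (a point): Dusting brush, dark wooden knob, round, straw bristles, d 58 mm, about 0.22 kg; may be absent. Common head: neck 10 mm thick; round collar d 36, its underside 28 mm above this point; square 24 mm knob, faces along x and y, 32 to 66 mm above this point (its top 132 mm above the base). This point: on the axis, 66 mm above the base; z up.
- sander_mid (a point): Cork sanding block 56 x 56 mm, brown knob, about 0.3 kg; may be absent. Common head: neck 10 mm thick; round collar d 36, its underside 28 mm above this point; square 24 mm knob, faces along x and y, 32 to 66 mm above this point (its top 132 mm above the base). This point: on the axis, 66 mm above the base; z up.
- tamper_mid (a point): White round tamper, d 58 mm, orange knob, about 0.38 kg; may be absent. Common head: neck 10 mm thick; round collar d 36, its underside 28 mm above this point; square 24 mm knob, faces along x and y, 32 to 66 mm above this point (its top 132 mm above the base). This point: on the axis, 66 mm above the base; z up.
- rack (a joint): Angle (rad) of the blue spring-balanced arm: 0 unloaded and highest, grows as it sinks, stop at 0.33. 400 mm long, from a column at the robot's left to the hanging plate, which stays level. The plate sinks about 6 mm per newton hung on it (11 to 34 mm per tool), moving 2 to 3 mm sideways meanwhile, and drops and bounces if a tool is let go before its weight is carried.
- bell (a joint): Plunger of the brass desk bell (80 mm across, loose on the bench, 0.6 kg): 0 up, 0.007 m fully down; springs back. About 5 N holds it fully down.
- bell_top (a point): Middle of the top of the bell's steel plunger (20 mm across), about 62 mm above the bench when up.
- jar: Amber glass jar of stain with a white lid, 72 mm across, 85 mm tall; a bystander. Origin under its middle.
- cup: Blue ceramic cup, 72 mm across, 95 mm tall; a bystander. Origin under its middle.
- tin: Small green open metal tray, 90 x 120 x 40 mm; a bystander. Origin under its middle.
- seg0 (a joint): How far strip segment 0 is pushed down (m): 0 to 0.005 = fully seated. Segment 0 is centred at y = -100 mm in the strip's frame.
- seg1 (a joint): How far strip segment 1 is pushed down (m): 0 to 0.005 = fully seated. Segment 1 is centred at y = -60 mm in the strip's frame.
- seg2 (a joint): How far strip segment 2 is pushed down (m): 0 to 0.005 = fully seated. Segment 2 is centred at y = -20 mm in the strip's frame.
- seg3 (a joint): How far strip segment 3 is pushed down (m): 0 to 0.005 = fully seated. Segment 3 is centred at y = +20 mm in the strip's frame.
- seg4 (a joint): How far strip segment 4 is pushed down (m): 0 to 0.005 = fully seated. Segment 4 is centred at y = +60 mm in the strip's frame.
- seg5 (a joint): How far strip segment 5 is pushed down (m): 0 to 0.005 = fully seated. Segment 5 is centred at y = +100 mm in the strip's frame.
- slot0 (a point): Slot 0 (nearest the column) of the arm's steel plate: where a collar's middle rests, on the 8 mm plate's top (230 mm above bench unloaded). 18 mm wide, closed 26 mm behind (+x), open in front (-x); a yellow lip 21 to 26 mm in front stands 10 mm above the plate. Axes: x away from robot, y to the column, z up. The tool's neck goes into the slot.
- slot1 (a point): Slot 1 (70 mm from slot 0, away from the column) of the arm's steel plate: where a collar's middle rests, on the 8 mm plate's top (230 mm above bench unloaded). 18 mm wide, closed 26 mm behind (+x), open in front (-x); a yellow lip 21 to 26 mm in front stands 10 mm above the plate. Axes: x away from robot, y to the column, z up. The tool's neck goes into the slot.
- slot2 (a point): Slot 2 (70 mm from slot 1, away from the column) of the arm's steel plate: where a collar's middle rests, on the 8 mm plate's top (230 mm above bench unloaded). 18 mm wide, closed 26 mm behind (+x), open in front (-x); a yellow lip 21 to 26 mm in front stands 10 mm above the plate. Axes: x away from robot, y to the column, z up. The tool's neck goes into the slot.
- slot3 (a point): Slot 3 (70 mm from slot 2, away from the column) of the arm's steel plate: where a collar's middle rests, on the 8 mm plate's top (230 mm above bench unloaded). 18 mm wide, closed 26 mm behind (+x), open in front (-x); a yellow lip 21 to 26 mm in front stands 10 mm above the plate. Axes: x away from robot, y to the column, z up. The tool's neck goes into the slot.
Things that resemble listed ones, but are neither listed nor needed, are in the scene too. What is shaped like the part that bears roller_mid but pink is not meant.

How it is judged:
On the way, in this order (a step that is already met when the one before it is completed fails the run):
1. the roller presses on the strip (contact force between roller and strip above 4 N), for 0.1 s.
2. every segment of the strip is pressed down (value of joint each of seg0, seg1, seg2, seg3, seg4, seg5 above 0.0036 m), for 0.2 s.
3. the roller and all other tools hang in the arm's slots, released, and the arm is at rest (z of roller_mid in the frame of slot0 between -0.036 and -0.02 m and x of roller_mid in the frame of slot0 between -0.012 and 0.026 m and y of roller_mid in the frame of slot0 between -0.222 and 0.012 m and angle between each of roller_mid, brush_mid, sander_mid, tamper_mid's own z axis and vertical below 0.2 rad and contact force between the fingers and roller below 0.3 N and z of brush_mid in the frame of slot0 between -0.036 and -0.02 m and x of brush_mid in the frame of slot0 between -0.012 and 0.026 m and y of brush_mid in the frame of slot0 between -0.222 and 0.012 m and contact force between the fingers and brush below 0.3 N and z of sander_mid in the frame of slot0 between -0.036 and -0.02 m and x of sander_mid in the frame of slot0 between -0.012 and 0.026 m and y of sander_mid in the frame of slot0 between -0.222 and 0.012 m and contact force between the fingers and sander below 0.3 N and z of tamper_mid in the frame of slot0 between -0.036 and -0.02 m and x of tamper_mid in the frame of slot0 between -0.012 and 0.026 m and y of tamper_mid in the frame of slot0 between -0.222 and 0.012 m and contact force between the fingers and tamper below 0.3 N and velocity of joint rack between -0.03 and 0.03 rad/s), for 0.3 s.
4. the bell's plunger is pressed to its stop (value of joint bell above 0.006 m), for 0.05 s.
At the end, for the whole second after the job is handed in: every strip segment is down at least 3.6 of its 5 mm; the roller and all tools that are present hang upright (within 0.2 rad) by their collars in slots of the arm, released; the arm is at rest and the bell's plunger is up again (within 2 mm) (all of step 2 and all of step 3 and value of joint bell below 0.002 m); the robot touches nothing.
It fails at once if the balanced arm drops fast (over 0.25 rad/s, about 10 cm/s at the plate) (velocity of joint rack above 0.25 rad/s).
It fails at once if the gripper pushes on the strip (contact force between any of the fingers, the arm and strip above 2 N).
It fails at once if the jar, cup or tray is moved more than 2 cm (distance of any of jar, cup, tin from where it was at the start of the episode above 0.02 m).
Of brush, sander, tamper only 2 to 3 are there at a start; the rules pass over those that are not, and their reading is None.
At some moment in a run one of bell_base may be knocked a few centimetres aside while the robot is not near it.
It also fails if it takes over 210 s, if anything falls off the work surface, if the arm or the gripper's body presses on something with over 40 N, if the wrist force passes 120 N, or if a joint passes its speed limit or range.

## Working session

There is one attempt and no reset: what is moved stays moved. The work goes in short steps, Python scripts to look and compute and a tool call to move; the robot and the scene stay as the last step left them, time stands still between calls to the robot, and variables do not carry over. Pictures are saved under pics/ and viewed, at most 14 in all, crops included, and the job is handed in when it is done.

Besides the shell and the picture viewer there is one more tool, called as name(argument=value, ...) on one line, values as JSON. arm_command: Moves the arm, as the interface text tells. Its arguments: {"type":"object","properties":{"rows":{"type":"string"},"squeeze":{"type":"number"}},"required":["rows"]}

```bash
mkdir -p pics; ls
cat > h.py <<'E'
import numpy as np, cv2
from workcell import get_state, camera, calibration, sign_off
def snap(n,f):
    im=camera(n); cv2.imwrite('pics/'+f,im); return im
def ray(n,u,v,cal=None):
    c=cal or calibration(n); K=np.array(c['intrinsics']);R=np.array(c['R']);t=np.array(c['t'])
    x=(u-K[0,2])/K[0,0]; y=(v-K[1,2])/K[1,1]
    if n=='wrist':
        r=np.hypot(x,y); d=np.array([np.sin(r)*x/max(r,1e-9),np.sin(r)*y/max(r,1e-9),np.cos(r)])
    else: d=np.array([x,y,1.])
    return -R.T@t, R.T@d
def onz(n,u,v,z,cal=None):
    o,d=ray(n,u,v,cal); return o+d*(z-o[2])/d[2]
def proj(n,X,cal=None):
    c=cal or calibration(n); K=np.array(c['intrinsics']);p=np.array(c['R'])@X+np.array(c['t'])
    if n=='wrist':
        s=np.hypot(p[0],p[1]); th=np.arctan2(s,p[2]); q=p[:2]/max(s,1e-9)*th
    else: q=p[:2]/p[2]
    return q*[K[0,0],K[1,1]]+[K[0,2],K[1,2]]
E
python3 - <<'E'
from h import *
np.set_printoptions(precision=3,suppress=True)
a=snap('top','t0.png');b=snap('side','s0.png')
cv2.imwrite('pics/t0b.png',cv2.resize(a,(800,600),interpolation=cv2.INTER_CUBIC))
cv2.imwrite('pics/s0b.png',cv2.resize(b,(800,600),interpolation=cv2.INTER_CUBIC))
s=get_state();print(s)
for n in('top','side'):
    c=calibration(n);print(n,-np.array(c['R']).T@np.array(c['t']),c['R'],c['intrinsics'])
E
```

```text
pics
{'time': 0.1, 'qpos': array([-1.176,  0.508, -0.238,  1.501,  0.126,  1.149, -0.155]), 'dq': array([-0.   ,  0.001, -0.   , -0.003, -0.001,  0.001,  0.   ]), 'tau': array([ -0.006, -62.183,  -2.195, -25.02 ,   0.012,   0.008,   0.   ]), 'eef_pos': array([0.179, 0.598, 0.23 ]), 'orientation': array([[-0.958,  0.286, -0.   ],
       [ 0.286,  0.958, -0.002],
       [-0.   , -0.002, -1.   ]]), 'force': array([-0.159, -0.123, -0.217]), 'moment': array([-0.027, -0.021, -0.052]), 'grasp_force': 0.0, 'grip_width': 0.0854120413652136}
top [0.254 0.086 1.537] [[ 0.023 -0.999  0.03 ]
 [-0.984 -0.028 -0.174]
 [ 0.175 -0.025 -0.984]] [[384.732   0.    259.971]
 [  0.    384.732 194.727]
 [  0.      0.      1.   ]]
side [0.454 1.185 1.328] [[-0.998 -0.058 -0.   ]
 [-0.042  0.724 -0.688]
 [ 0.04  -0.687 -0.725]] [[440.288   0.    254.67 ]
 [  0.    440.288 199.538]
 [  0.      0.      1.   ]]
```

View pics/t0b.png

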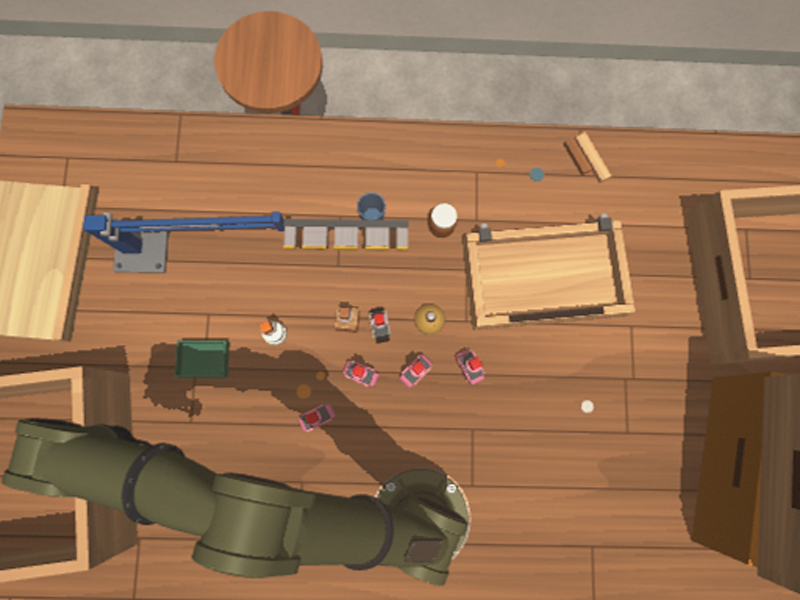

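View pics/s0b.png

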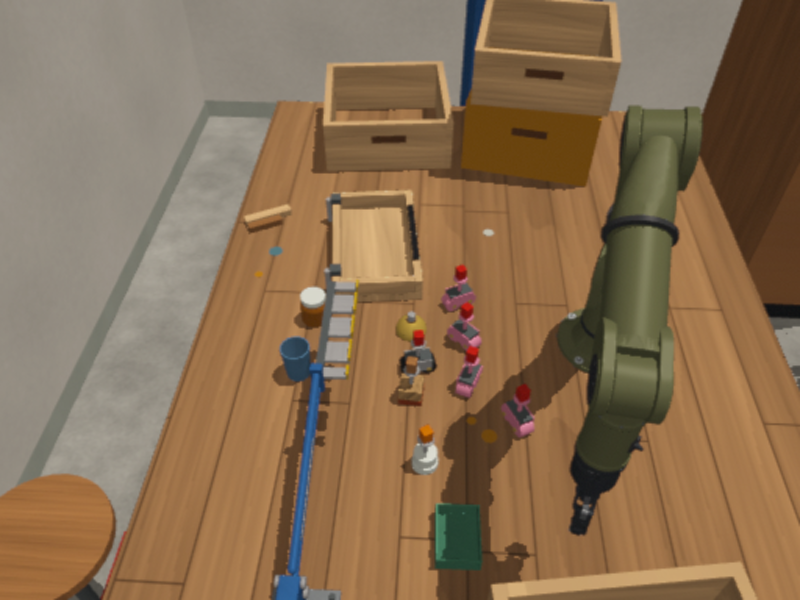

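Candidates for the red-knobbed roller (top view, 800x600 px):
- Grey/black body at (379,322).
- Pink bodies at (360,372), (416,369), (470,366) and (316,416), which are decoys.

I choose (379,322). The sander is probably at (346,316) and the tamper at (272,330). I'll check this in a close crop.

Run:
```python
from h import *
np.set_printoptions(precision=3,suppress=True)
a=cv2.imread('pics/t0.png');b=cv2.imread('pics/s0.png')
A=cv2.resize(a[175:255,150:310],(800,400),interpolation=cv2.INTER_CUBIC)[:, :480]
A=cv2.resize(a[180:260,160:250],(400,356),interpolation=cv2.INTER_CUBIC)
B=cv2.resize(b[195:310,240:345],(400,438),interpolation=cv2.INTER_CUBIC)
o=np.zeros((438,800,3),np.uint8);o[:356,:400]=A;o[:,400:]=B
cv2.imwrite('pics/c0.png',o)
def comps(im,f,amin=6):
    h=cv2.cvtColor(im,cv2.COLOR_BGR2HSV); n,l,s,c=cv2.connectedComponentsWithStats(f(h,im).astype(np.uint8))
    return [(c[i].round(1),s[i].tolist()) for i in range(1,n) if s[i][4]>=amin]
red=lambda h,im:((h[...,0]<6)|(h[...,0]>174))&(h[...,1]>190)&(h[...,2]>120)
org=lambda h,im:(h[...,0]>6)&(h[...,0]<14)&(h[...,1]>200)&(h[...,2]>180)
yel=lambda h,im:(h[...,0]>20)&(h[...,0]<32)&(h[...,1]>150)&(h[...,2]>150)
for nm,f in(('red',red),('org',org),('yel',yel)):
    for n,im,z in(('top',a,.132),('side',b,.132)):
        for c,s in comps(im,f): print(nm,n,c,s,onz(n,*c,z)[:2],onz(n,*c,.24)[:2] if nm=='yel' else '')
for p in((509,318),(604,306)): print('strip',onz('top',p[0]*.64,p[1]*.64,.074))
```

```text
red top [242.  202.4] [240, 201, 5, 5, 16] [0.473 0.116] 
red top [243.  206.5] [241, 206, 5, 2, 6] [0.458 0.112] 
red top [302.1 231.1] [300, 230, 6, 4, 8] [ 0.372 -0.107] 
red top [266.5 234.5] [264, 232, 7, 7, 13] [0.357 0.023] 
red top [228.5 235.5] [227, 235, 4, 2, 6] [0.35  0.161] 
red side [294.9 172. ] [292, 170, 7, 5, 26] [ 0.369 -0.109] 
red side [299.  196.5] [295, 194, 8, 7, 35] [0.354 0.026] 
red side [267.6 213.9] [265, 212, 6, 5, 29] [0.469 0.12 ] 
red side [302.3 224.6] [299, 222, 7, 7, 35] [0.344 0.164] 
yel top [240. 158.] [235, 158, 11, 1, 11] [0.642 0.129] [0.612 0.126]
yel side [228.2 180.8] [228, 179, 2, 5, 6] [ 0.629 -0.044] [0.613 0.067]
yel side [227.1 191.8] [226, 187, 3, 11, 16] [0.627 0.017] [0.611 0.122]
yel side [225.4 206.4] [225, 202, 2, 11, 17] [0.626 0.092] [0.61  0.191]
yel side [263.8 207.9] [257, 202, 16, 13, 96] [0.484 0.092] [0.481 0.19 ]
yel side [223.6 222.8] [223, 217, 2, 12, 18] [0.624 0.172] [0.608 0.263]
yel side [221.8 236.1] [221, 233, 3, 7, 12] [0.624 0.232] [0.608 0.318]
strip [ 0.486 -0.206  0.074]
strip [ 0.523 -0.445  0.074]
```

View pics/c0.png

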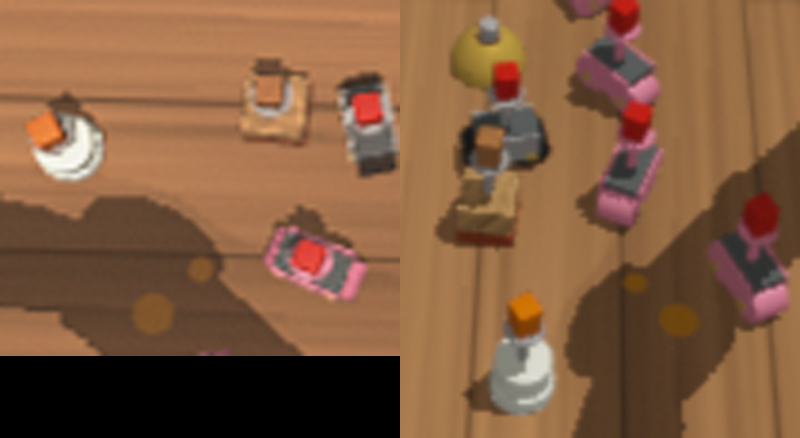

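The crop confirms it. The grey/black roller with the red knob is at crop (368,108). The sander (brown knob, cork) is to its left at (270,90), and the tamper (orange knob) is at (45,130). There is no brush in sight. Next I'll hover over the roller.

```bash
cat > plan.py <<'E'
from h import *
def plan(x,y,z,yaw,grip,n=None,mm=36,deg=6.8,start=None):
    """yaw: deg, tool y axis = (-sin,cos); tool z down, tool x = (-cos,-sin). prints calls of 5 rows"""
    if start is None:
        s=get_state();p=s['eef_pos'];R=s['orientation'];y0=np.degrees(np.arctan2(-R[0,1],R[1,1]))
    else: p=np.array(start[:3]);y0=start[3]
    tg=np.array([x,y,z]);dy=yaw-y0;D=tg-p
    n=n or int(np.ceil(max(np.linalg.norm(D)*1000/mm/5,abs(dy)/deg/5,.2)))
    for k in range(n):
        a=np.radians(y0+dy*k/n);Rt=np.array([[-np.cos(a),-np.sin(a),0],[-np.sin(a),np.cos(a),0],[0,0,-1]])
        d=Rt.T@D*1000/n
        print('; '.join('%.1f %.1f %.1f 0 0 %.2f %g'%(*(d*f),-dy/n*f,grip) for f in(.2,.4,.6,.8,1)))
    return [x,y,z,yaw]
E
python3 -c "
from plan import *
plan(.47,.13,.27,11,85)"
```

```text
-20.7 -18.3 -2.0 0 0 -1.38 85; -41.3 -36.6 -4.0 0 0 -2.76 85; -62.0 -54.9 -5.9 0 0 -4.14 85; -82.6 -73.1 -7.9 0 0 -5.52 85; -103.3 -91.4 -9.9 0 0 -6.90 85
-18.3 -20.6 -2.0 0 0 -1.38 85; -36.6 -41.3 -4.0 0 0 -2.76 85; -54.9 -61.9 -5.9 0 0 -4.14 85; -73.2 -82.5 -7.9 0 0 -5.52 85; -91.6 -103.2 -9.9 0 0 -6.90 85
-15.7 -22.7 -2.0 0 0 -1.38 85; -31.4 -45.4 -4.0 0 0 -2.76 85; -47.1 -68.1 -5.9 0 0 -4.14 85; -62.8 -90.7 -7.9 0 0 -5.52 85; -78.5 -113.4 -9.9 0 0 -6.90 85
-12.9 -24.4 -2.0 0 0 -1.38 85; -25.7 -48.8 -4.0 0 0 -2.76 85; -38.6 -73.2 -5.9 0 0 -4.14 85; -51.4 -97.6 -7.9 0 0 -5.52 85; -64.3 -122.0 -9.9 0 0 -6.90 85
```

arm_command(rows="-21 -18 -2 0 0 -1.4 85; -41 -37 -4 0 0 -2.8 85; -62 -55 -6 0 0 -4.1 85; -83 -73 -8 0 0 -5.5 85; -103 -91 -10 0 0 -6.9 85")

```text
time: 0.52
eef_pos: [0.2519, 0.4808, 0.2409]
orientation: [[-0.986, 0.167, -0.0], [0.167, 0.986, -0.001], [0.0, -0.001, -1.0]]
force: [0.8, 0.1, -0.3]
grip_width: 0.0854
grasp_force: 0.0
```

arm_command(rows="-18 -21 -2 0 0 -1.4 85; -37 -41 -4 0 0 -2.8 85; -55 -62 -6 0 0 -4.1 85; -73 -83 -8 0 0 -5.5 85; -92 -103 -10 0 0 -6.9 85")

```text
time: 0.93
eef_pos: [0.3248, 0.3637, 0.2511]
orientation: [[-0.999, 0.048, -0.001], [0.048, 0.999, -0.001], [0.0, -0.001, -1.0]]
force: [0.8, -0.1, -0.2]
grip_width: 0.0848
grasp_force: 0.0
```

arm_command(rows="-16 -23 -2 0 0 -1.4 85; -31 -45 -4 0 0 -2.8 85; -47 -68 -6 0 0 -4.1 85; -63 -91 -8 0 0 -5.5 85; -79 -113 -10 0 0 -6.9 85")

```text
time: 1.35
eef_pos: [0.3984, 0.2469, 0.2612]
orientation: [[-0.997, -0.072, -0.0], [-0.072, 0.997, -0.0], [0.0, -0.0, -1.0]]
force: [1.3, 0.0, -0.3]
grip_width: 0.085
grasp_force: 0.0
```

arm_command(rows="-13 -24 -2 0 0 -1.4 85; -26 -49 -4 0 0 -2.8 85; -39 -73 -6 0 0 -4.1 85; -51 -98 -8 0 0 -5.5 85; -64 -122 -10 0 0 -6.9 85")

```text
time: 1.77
eef_pos: [0.4708, 0.1299, 0.2712]
orientation: [[-0.981, -0.192, -0.001], [-0.192, 0.981, -0.0], [0.001, -0.0, -1.0]]
force: [0.3, -0.1, -0.2]
grip_width: 0.085
grasp_force: 0.0
```

arm_command(rows="0 0 0 0 0 0 85; 0 0 0 0 0 0 85; 0 0 0 0 0 0 85; 0 0 0 0 0 0 85; 0 0 0 0 0 0 85")

```text
time: 2.18
eef_pos: [0.4699, 0.1326, 0.2712]
orientation: [[-0.981, -0.193, -0.0], [-0.193, 0.981, 0.0], [0.0, 0.0, -1.0]]
force: [0.1, -1.0, -0.4]
grip_width: 0.0849
grasp_force: 0.0
```

Run:
```python
from h import *
import pickle
np.set_printoptions(precision=3,suppress=True)
s=get_state();print(s['eef_pos'],s['orientation'].ravel(),s['force'])
c=calibration('wrist');im=snap('wrist','w1.png');pickle.dump(c,open('w1.pkl','wb'))
print(c['intrinsics'],-np.array(c['R']).T@np.array(c['t']))
cv2.imwrite('pics/w1b.png',cv2.resize(im,(800,600),interpolation=cv2.INTER_CUBIC))
t=snap('top','t1.png')
```

```text
[0.47  0.133 0.271] [-0.981 -0.193 -0.    -0.193  0.981  0.     0.     0.    -1.   ] [ 0.108 -1.005 -0.353]
[[297.319   0.    261.389]
 [  0.    297.319 190.991]
 [  0.      0.      1.   ]] [0.395 0.117 0.413]
```

View pics/w1b.png

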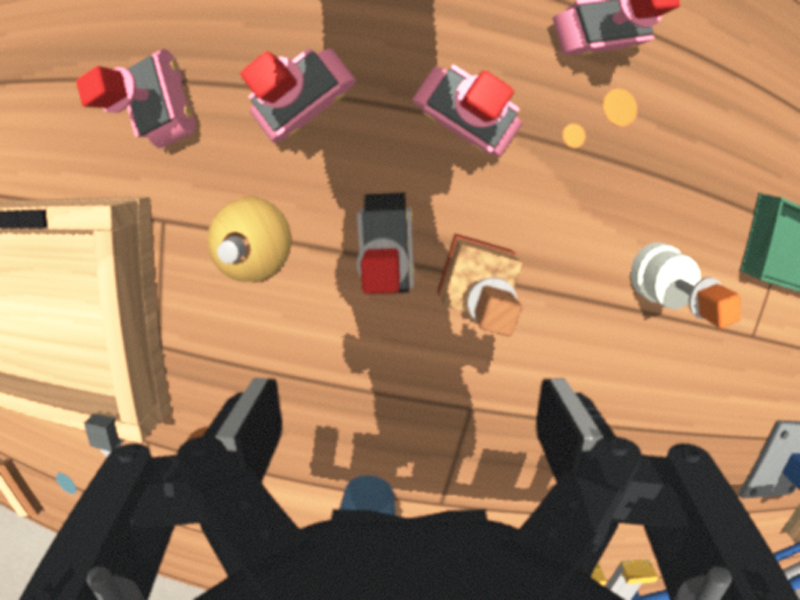

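The wrist view shows:
- Roller knob at (380,271), aligned with the tool.
- Sander knob at (498,310) and tamper knob at (717,306).
- Bell plunger at (230,249).

No brush shows in this view either. I'll compute positions from these pixels.

Run:
```python
from h import *
import pickle
np.set_printoptions(precision=3,suppress=True)
c=pickle.load(open('w1.pkl','rb'));im=cv2.imread('pics/w1.png')
h=cv2.cvtColor(im,cv2.COLOR_BGR2HSV)
red=((h[...,0]<6)|(h[...,0]>174))&(h[...,1]>180)&(h[...,2]>80)
org=(h[...,0]>5)&(h[...,0]<16)&(h[...,1]>150)&(h[...,2]>110)
for nm,m,(u,v),z in(('roller',red,(380,271),.125),('sander',org,(500,310),.127),('tamper',org,(717,306),.122)):
    n,l,s,cc=cv2.connectedComponentsWithStats(m.astype(np.uint8)); k=l[int(v*.64),int(u*.64)]
    cn=max(cv2.findContours((l==k).astype(np.uint8),0,1)[0],key=len);r=cv2.minAreaRect(cn)
    print(nm,k,s[k],cc[k]/.64,r[1],r[2],onz('wrist',*cc[k],z,c))
for z,(u,v) in((.062,(230,247)),(.04,(250,240))):print('bell',onz('wrist',u*.64,v*.64,z,c))
# sander block and roller body direction
for q in((455,236,.0),(440,294,0),(515,250,0),(365,195,.04),(360,285,.04),(405,195,.04)):print(onz('wrist',q[0]*.64,q[1]*.64,q[2],c))
```

```text
roller 9 [232 160  23  27 577] [379.771 271.268] (26.0, 22.0) 90.0 [0.469 0.113 0.125]
sander 0 [     0      0    512    384 195846] [398.316 299.281] (383.0, 511.0) 90.0 [0.484 0.128 0.127]
tamper 40 [447 183  27  27 567] [719.524 305.473] (26.0, 26.0) 90.0 [0.443 0.374 0.122]
bell [ 0.487 -0.011  0.062]
bell [ 0.484 -0.002  0.04 ]
[0.455 0.172 0.   ]
[0.511 0.17  0.   ]
[0.457 0.23  0.   ]
[0.431 0.089 0.04 ]
[0.505 0.098 0.04 ]
[0.425 0.121 0.04 ]
```

```bash
python3 -c "
from plan import *
np.set_printoptions(precision=3,suppress=True)
import pickle;c=pickle.load(open('w1.pkl','rb'));print(onz('wrist',499*.64,310*.64,.125,c))
p=plan(.469,.113,.2,9,60)
plan(.469,.113,.101,9,60,start=p)
"
```

```text
[0.479 0.195 0.125]
1.0 -3.7 14.3 0 0 0.42 60; 1.9 -7.5 28.5 0 0 0.84 60; 2.9 -11.2 42.8 0 0 1.25 60; 3.8 -15.0 57.0 0 0 1.67 60; 4.8 -18.7 71.3 0 0 2.09 60
0.0 0.0 19.8 0 0 0.00 60; 0.0 0.0 39.6 0 0 0.00 60; 0.0 0.0 59.4 0 0 0.00 60; 0.0 0.0 79.2 0 0 0.00 60; 0.0 0.0 99.0 0 0 0.00 60
```

arm_command(rows="1 -4 14 0 0 0.4 60; 2 -8 29 0 0 0.8 60; 3 -11 43 0 0 1.2 60; 4 -15 57 0 0 1.7 60; 5 -19 71 0 0 2.1 60")

```text
time: 2.7
eef_pos: [0.469, 0.1122, 0.1997]
orientation: [[-0.988, -0.155, 0.0], [-0.155, 0.988, 0.0], [-0.0, 0.0, -1.0]]
force: [0.5, 0.5, -0.2]
grip_width: 0.0601
grasp_force: 0.0
```

arm_command(rows="0 0 0 0 0 0 60; 0 0 20 0 0 0 60; 0 0 40 0 0 0 60; 0 0 50 0 0 0 60; 0 0 60 0 0 0 60")

```text
time: 3.12
eef_pos: [0.4692, 0.1124, 0.1402]
orientation: [[-0.988, -0.156, -0.0], [-0.156, 0.988, 0.0], [0.0, 0.0, -1.0]]
force: [-0.3, 0.9, -0.2]
grip_width: 0.0596
grasp_force: 0.0
```

Run:
```python
from h import *
np.set_printoptions(precision=3,suppress=True)
s=get_state();print(s['eef_pos'],s['force'])
c=calibration('wrist');im=snap('wrist','w2.png')
h=cv2.cvtColor(im,cv2.COLOR_BGR2HSV)
red=((h[...,0]<6)|(h[...,0]>174))&(h[...,1]>180)&(h[...,2]>60)
n,l,st,cc=cv2.connectedComponentsWithStats(red.astype(np.uint8))
for k in range(1,n):
    if st[k][4]>80:print(st[k],onz('wrist',*cc[k],.128,c))
cv2.imwrite('pics/w2b.png',im[80:384,120:400])
```

```text
[0.469 0.112 0.14 ] [-0.26   0.861 -0.195]
[ 104    0   60   53 1209] [0.361 0.029 0.128]
[344  12  61  55 897] [0.354 0.149 0.128]
[  0  39  11  32 241] [ 0.372 -0.08   0.128]
[ 243  205   41   54 1931] [0.465 0.112 0.128]
```

View pics/w2b.png

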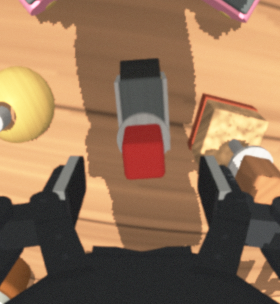

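Run:
```python
from h import *
np.set_printoptions(precision=3,suppress=True)
c=calibration('wrist')
a,b=onz('wrist',245,261,.132,c),onz('wrist',285,257,.132,c);print(a,b,np.degrees(np.arctan2(-(b-a)[0],(b-a)[1])))
```

```text
[0.482 0.104 0.132] [0.476 0.127 0.132] 15.52429395658128
```

arm_command(rows="0 0 8 0 0 -1 60; 0 0 16 0 0 -2 60; 0 0 24 0 0 -3 60; 0 0 32 0 0 -4 60; 1 0 39 0 0 -5 60")

```text
time: 3.58
eef_pos: [0.4684, 0.1117, 0.1006]
orientation: [[-0.97, -0.242, 0.0], [-0.242, 0.97, 0.0], [-0.0, 0.0, -1.0]]
force: [0.0, 0.1, 0.7]
grip_width: 0.0603
grasp_force: 0.0
```

arm_command(rows="0 0 0 0 0 0 40; 0 0 0 0 0 0 20; 0 0 0 0 0 0 20; 0 0 0 0 0 0 15; 0 0 0 0 0 0 15", squeeze=60)

```text
time: 4.0
eef_pos: [0.4685, 0.1118, 0.1016]
orientation: [[-0.971, -0.24, 0.001], [-0.24, 0.971, 0.0], [-0.001, 0.0, -1.0]]
force: [0.5, -0.2, -0.0]
grip_width: 0.0228
grasp_force: 58.9
```

arm_command(rows="0 0 0 0 0 0 15; 0 0 0 0 0 0 15; 0 0 0 0 0 0 15; 0 0 0 0 0 0 15; 0 0 0 0 0 0 15")

```text
time: 4.42
eef_pos: [0.4685, 0.1118, 0.1015]
orientation: [[-0.971, -0.24, 0.001], [-0.24, 0.971, 0.0], [-0.001, 0.0, -1.0]]
force: [0.4, 0.3, 3.6]
grip_width: 0.023
grasp_force: 59.4
```

arm_command(rows="0 0 -10 0 0 0 15; 0 0 -30 0 0 0 15; 0 0 -60 0 0 0 15; 0 0 -90 0 0 0 15; 0 0 -119 0 0 0 15")

```text
time: 4.83
eef_pos: [0.4674, 0.1112, 0.221]
orientation: [[-0.971, -0.24, -0.002], [-0.24, 0.971, -0.001], [0.002, -0.0, -1.0]]
force: [0.8, 0.3, -4.4]
grip_width: 0.0229
grasp_force: 59.2
```

Run:
```python
from plan import *
np.set_printoptions(precision=3,suppress=True)
c=calibration('wrist');im=snap('wrist','w3.png')
s=get_state();print(s['eef_pos'],s['force'],s['moment'])
cv2.imwrite('pics/w3b.png',im)
p=plan(.47,-.15,.24,20,15)
p=plan(.47,-.32,.24,60,15,start=p)
plan(.47,-.32,.24,98,15,start=p)
```

```text
[0.47  0.112 0.226] [1.436 0.451 1.018] [-0.072  0.166 -0.018]
6.3 -25.4 -1.4 0 0 -0.61 15; 12.6 -50.9 -2.7 0 0 -1.22 15; 18.9 -76.3 -4.1 0 0 -1.84 15; 25.1 -101.7 -5.5 0 0 -2.45 15; 31.4 -127.1 -6.8 0 0 -3.06 15
7.6 -25.1 -1.4 0 0 -0.61 15; 15.3 -50.1 -2.7 0 0 -1.22 15; 22.9 -75.2 -4.1 0 0 -1.84 15; 30.5 -100.2 -5.5 0 0 -2.45 15; 38.2 -125.3 -6.8 0 0 -3.06 15
5.8 -16.0 0.0 0 0 -4.00 15; 11.6 -31.9 0.0 0 0 -8.00 15; 17.4 -47.9 0.0 0 0 -12.00 15; 23.3 -63.9 0.0 0 0 -16.00 15; 29.1 -79.9 0.0 0 0 -20.00 15
10.9 -13.0 0.0 0 0 -4.00 15; 21.9 -26.0 0.0 0 0 -8.00 15; 32.8 -39.1 0.0 0 0 -12.00 15; 43.7 -52.1 0.0 0 0 -16.00 15; 54.6 -65.1 0.0 0 0 -20.00 15
0.0 0.0 0.0 0 0 -3.80 15; 0.0 0.0 0.0 0 0 -7.60 15; 0.0 0.0 0.0 0 0 -11.40 15; 0.0 0.0 0.0 0 0 -15.20 15; 0.0 0.0 0.0 0 0 -19.00 15
0.0 0.0 0.0 0 0 -3.80 15; 0.0 0.0 0.0 0 0 -7.60 15; 0.0 0.0 0.0 0 0 -11.40 15; 0.0 0.0 0.0 0 0 -15.20 15; 0.0 0.0 0.0 0 0 -19.00 15
```

View pics/w3b.png

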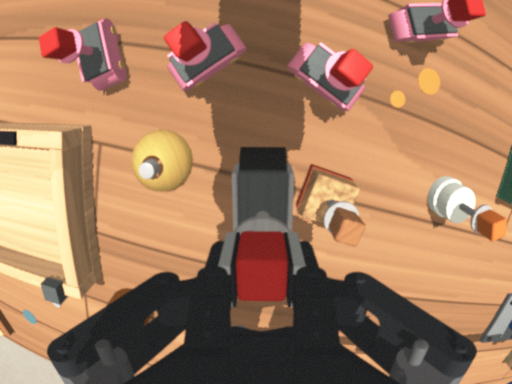

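The roller is held squarely: knob at (262,265), body aligned with the tool. I'll move to the strip and turn by the shorter wrist route, to yaw -81.

Run:
```python
from plan import *
s=get_state();print(s['qpos'],s['force'])
plan(.44,-.29,.24,-81,15,mm=30,deg=5.5)
```

```text
[-0.15327666  0.28847724 -0.17343025  1.87404163  0.06008764  0.97786667
  1.46006507] [1.4359345  0.45134528 1.01813679]
6.3 -19.2 -0.7 0 0 4.74 15; 12.6 -38.3 -1.4 0 0 9.49 15; 18.8 -57.5 -2.0 0 0 14.23 15; 25.1 -76.6 -2.7 0 0 18.98 15; 31.4 -95.8 -3.4 0 0 23.72 15
-2.0 -20.1 -0.7 0 0 4.74 15; -3.9 -40.1 -1.4 0 0 9.49 15; -5.9 -60.2 -2.0 0 0 14.23 15; -7.8 -80.2 -2.7 0 0 18.98 15; -9.8 -100.3 -3.4 0 0 23.72 15
-9.9 -17.6 -0.7 0 0 4.74 15; -19.7 -35.2 -1.4 0 0 9.49 15; -29.6 -52.7 -2.0 0 0 14.23 15; -39.4 -70.3 -2.7 0 0 18.98 15; -49.3 -87.9 -3.4 0 0 23.72 15
-16.1 -12.1 -0.7 0 0 4.74 15; -32.2 -24.3 -1.4 0 0 9.49 15; -48.3 -36.4 -2.0 0 0 14.23 15; -64.4 -48.5 -2.7 0 0 18.98 15; -80.5 -60.6 -3.4 0 0 23.72 15
```

arm_command(rows="6 -19 -1 0 0 4.7 15; 13 -38 -1 0 0 9.5 15; 19 -57 -2 0 0 14.2 15; 25 -77 -3 0 0 19 15; 31 -96 -3 0 0 23.7 15")

```text
time: 5.3
eef_pos: [0.4604, 0.0097, 0.2227]
orientation: [[-0.985, 0.175, -0.001], [0.175, 0.985, -0.001], [0.001, -0.001, -1.0]]
force: [0.8, 0.1, -4.5]
grip_width: 0.0229
grasp_force: 59.6
```

arm_command(rows="-2 -20 -1 0 0 4.7 15; -4 -40 -1 0 0 9.5 15; -6 -60 -2 0 0 14.2 15; -8 -80 -3 0 0 19 15; -10 -100 -3 0 0 23.7 15")

```text
time: 5.72
eef_pos: [0.4532, -0.0903, 0.2257]
orientation: [[-0.831, 0.556, -0.002], [0.556, 0.831, -0.0], [0.001, -0.001, -1.0]]
force: [0.1, 0.4, -4.1]
grip_width: 0.0227
grasp_force: 59.5
```

arm_command(rows="-10 -18 -1 0 0 4.7 15; -20 -35 -1 0 0 9.5 15; -30 -53 -2 0 0 14.2 15; -39 -70 -3 0 0 19 15; -49 -88 -3 0 0 23.7 15")

```text
time: 6.13
eef_pos: [0.4454, -0.1904, 0.2286]
orientation: [[-0.538, 0.843, -0.002], [0.843, 0.538, 0.0], [0.001, -0.001, -1.0]]
force: [1.1, 0.3, -4.4]
grip_width: 0.023
grasp_force: 59.5
```

arm_command(rows="-16 -12 -1 0 0 4.7 15; -32 -24 -1 0 0 9.5 15; -48 -36 -2 0 0 14.2 15; -64 -48 -3 0 0 19 15; -80 -61 -3 0 0 23.7 15")

```text
time: 6.55
eef_pos: [0.4378, -0.2906, 0.2315]
orientation: [[-0.154, 0.988, -0.002], [0.988, 0.154, 0.001], [0.001, -0.001, -1.0]]
force: [0.9, -0.6, -3.5]
grip_width: 0.0233
grasp_force: 59.6
```

arm_command(rows="0 0 0 0 0 0 15; 0 0 0 0 0 0 15; 0 0 0 0 0 0 15; 0 0 0 0 0 0 15; 0 0 0 0 0 0 15")

```text
time: 6.97
eef_pos: [0.4386, -0.2889, 0.2321]
orientation: [[-0.16, 0.987, -0.0], [0.987, 0.16, 0.001], [0.001, -0.0, -1.0]]
force: [-0.8, -0.7, -3.9]
grip_width: 0.0225
grasp_force: 59.7
```

Run:
```python
from plan import *
import pickle
np.set_printoptions(precision=3,suppress=True)
s=get_state();print(s['eef_pos'],s['force'],s['moment'])
c=calibration('wrist');im=snap('wrist','w4.png');pickle.dump(c,open('w4.pkl','wb'))
cv2.imwrite('pics/w4b.png',cv2.resize(im,(800,600),interpolation=cv2.INTER_CUBIC))
```

```text
[ 0.439 -0.289  0.232] [-0.85  -0.67  -3.936] [-0.003 -0.011 -0.037]
```

View pics/w4b.png

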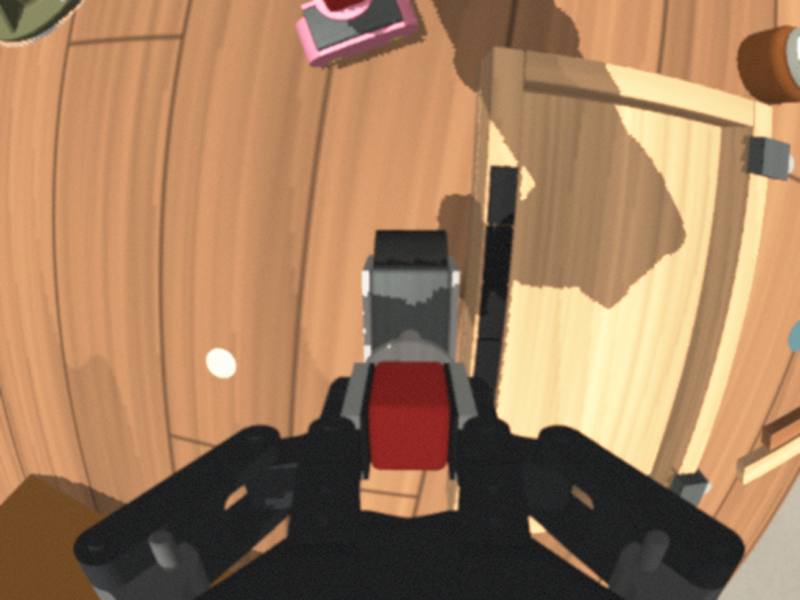

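The wrist view shows the strip's +y end at (504,167), running down to about (487,370). The hive rim corner is at about (493,48).

Run:
```python
from plan import *
import pickle
np.set_printoptions(precision=4,suppress=True)
c=pickle.load(open('w4.pkl','rb'))
P=[onz('wrist',u*.64,v*.64,.074,c) for u,v in((504,167),(502,200),(498,260),(494,310),(488,365))]
print(np.array(P))
im=cv2.imread('pics/w4.png').astype(int);g=im.max(2)
Q=[]
for v in range(110,250,6):
    row=g[v,290:345];d=np.where(row<60)[0]
    if len(d)>5: u=290+d.min(),290+d.max();a,b=[onz('wrist',x,v,.074,c) for x in u];Q.append([*a[:2],*b[:2],np.linalg.norm(a-b)*1000]); print(v,u,Q[-1])
Q=np.array(Q)
for k in(0,2):
    f=np.polyfit(Q[:,k+1],Q[:,k],1);print('fit x=',f)
o=cv2.imread('pics/t1.png')
print(onz('top',509*.64,318*.64,.074),onz('top',604*.64,306*.64,.074))
t=cv2.cvtColor(cv2.imread('pics/t1.png'),cv2.COLOR_BGR2GRAY)
n,l,st,cc=cv2.connectedComponentsWithStats(((t<55)[190:215,300:400]).astype(np.uint8))
for k in range(1,n):
    if st[k][4]>30:
        ys,xs=np.where(l==k);print('top strip',st[k]);e=np.array([onz('top',x+300,y+190,.074)[:2] for x,y in zip(xs,ys)]);m=e.mean(0);w,V=np.linalg.eigh(np.cov((e-m).T));print(m,V[:,1],(e-m)@V[:,1].min() if 0 else [((e-m)@V[:,1]).min(),((e-m)@V[:,1]).max()])
```

```text
[[ 0.4876 -0.2089  0.074 ]
 [ 0.4903 -0.2304  0.074 ]
 [ 0.4957 -0.2704  0.074 ]
 [ 0.5005 -0.3054  0.074 ]
 [ 0.5056 -0.347   0.074 ]]
110 (np.int64(315), np.int64(329)) [np.float64(0.4805035981132292), np.float64(-0.21354514640525404), np.float64(0.49476334891966023), np.float64(-0.210692803348772), np.float64(14.54222658238319)]
116 (np.int64(315), np.int64(329)) [np.float64(0.4816234712070798), np.float64(-0.21957145612597617), np.float64(0.4959271275552895), np.float64(-0.21675014689607885), np.float64(14.579244517408402)]
122 (np.int64(314), np.int64(329)) [np.float64(0.4817443907442415), np.float64(-0.2258011004208762), np.float64(0.49711221523581495), np.float64(-0.22281657745777148), np.float64(15.654948320614263)]
128 (np.int64(314), np.int64(328)) [np.float64(0.4828958076605518), np.float64(-0.23185023017199619), np.float64(0.49728210103194725), np.float64(-0.22909933903623453), np.float64(14.646939578241906)]
134 (np.int64(314), np.int64(328)) [np.float64(0.48406608100112825), np.float64(-0.2379193065717904), np.float64(0.4985089613093495), np.float64(-0.23519691961038564
[... 3223 characters left out ...]
]
236 (np.int64(305), np.int64(317)) [np.float64(0.4979067210005555), np.float64(-0.35119658536308423), np.float64(0.5116023417383715), np.float64(-0.3492374730745258), np.float64(13.835033370154052)]
242 (np.int64(301), np.int64(316)) [np.float64(0.4950068529733437), np.float64(-0.35931979875081954), np.float64(0.5122415660629775), np.float64(-0.35688315059729514), np.float64(17.406107821855834)]
248 (np.int64(302), np.int64(315)) [np.float64(0.49782674608702165), np.float64(-0.3667742134561932), np.float64(0.5129142694573463), np.float64(-0.3646813806320873), np.float64(15.23198314992987)]
fit x= [-0.1167  0.4556]
fit x= [-0.1169  0.4709]
[ 0.4862 -0.2062  0.074 ] [ 0.523  -0.4448  0.074 ]
```

Run:
```python
from plan import *
p=plan(.492,-.2436,.20,-83.3,15)
plan(.492,-.2436,.18,-83.3,15,start=p)
```

```text
7.3 12.0 6.4 0 0 0.50 15; 14.5 24.0 12.9 0 0 1.00 15; 21.8 36.0 19.3 0 0 1.50 15; 29.1 48.0 25.7 0 0 2.00 15; 36.3 60.0 32.2 0 0 2.49 15
0.0 0.0 4.0 0 0 -0.00 15; 0.0 0.0 8.0 0 0 -0.00 15; 0.0 0.0 12.0 0 0 -0.00 15; 0.0 0.0 16.0 0 0 -0.00 15; 0.0 0.0 20.0 0 0 -0.00 15
```

arm_command(rows="7 12 3 0 0 0.5 15; 15 24 6 0 0 1 15; 22 36 12 0 0 1.5 15; 29 48 22 0 0 2 15; 36 60 32 0 0 2.5 15")

```text
time: 7.43
eef_pos: [0.4928, -0.244, 0.2003]
orientation: [[-0.116, 0.993, 0.001], [0.993, 0.116, -0.0], [-0.0, 0.001, -1.0]]
force: [-0.2, 0.9, -3.8]
grip_width: 0.0227
grasp_force: 59.7
```

arm_command(rows="0 0 3 0 0 0 15; 0 0 6 0 0 0 15; 0 0 10 0 0 0 15; 0 0 14 0 0 0 15; 0 0 18 0 0 0 15")

```text
time: 7.85
eef_pos: [0.4915, -0.2457, 0.1824]
orientation: [[-0.114, 0.994, 0.0], [0.994, 0.114, -0.001], [-0.001, 0.0, -1.0]]
force: [0.3, -0.3, -3.4]
grip_width: 0.0231
grasp_force: 59.9
```

arm_command(rows="0 0 0 0 0 0 15; 0 0 1 0 0 0 15; 0 0 2 0 0 0 15; 0 0 3 0 0 0 15; 0 0 3 0 0 0 15")

```text
time: 8.27
eef_pos: [0.4919, -0.245, 0.1793]
orientation: [[-0.115, 0.993, 0.0], [0.993, 0.115, -0.0], [-0.0, 0.0, -1.0]]
force: [-0.5, -0.3, -4.1]
grip_width: 0.0233
grasp_force: 59.8
```

Run:
```python
from plan import *
import pickle
np.set_printoptions(precision=4,suppress=True)
s=get_state();print(s['eef_pos'],s['force'],s['moment'])
im=snap('side','s5.png');cv2.imwrite('pics/s5b.png',cv2.resize(im[100:230,170:330],(800,650))[:600])
```

```text
[ 0.4919 -0.245   0.1793] [-0.4686 -0.312  -4.1152] [ 0.0052  0.0824 -0.0026]
```

View pics/s5b.png

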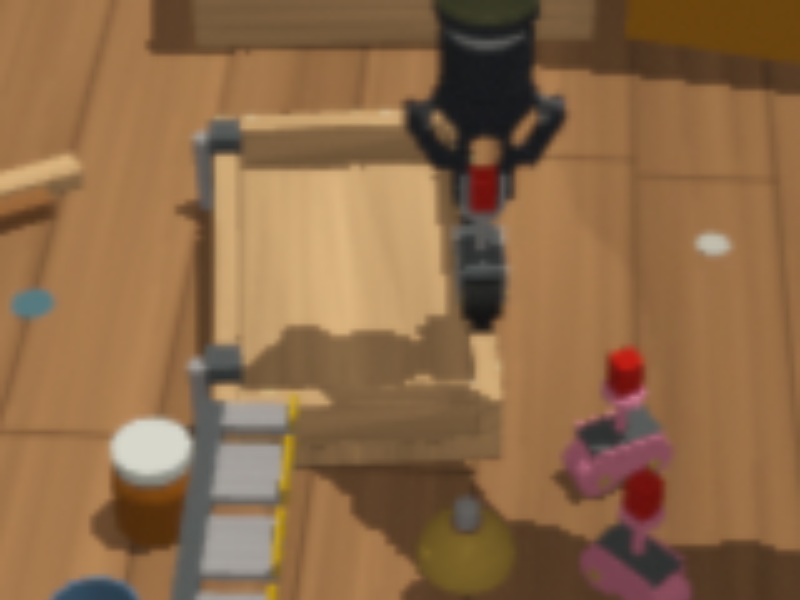

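The side view shows the roller lined up over the rim at (480,270). I'll lower it into contact.

arm_command(rows="0 0 0.5 0 0 0 15; 0 0 1 0 0 0 15; 0 0 1.5 0 0 0 15; 0 0 2 0 0 0 15; 0 0 2 0 0 0 15")

```text
time: 8.73
eef_pos: [0.4921, -0.245, 0.1778]
orientation: [[-0.115, 0.993, 0.001], [0.993, 0.115, -0.0], [-0.0, 0.001, -1.0]]
force: [-0.7, 0.4, 1.1]
grip_width: 0.0234
grasp_force: 60.6
```

arm_command(rows="0 0 0.5 0 0 0 15; 0 0 1 0 0 0 15; 0 0 1.5 0 0 0 15; 0 0 2 0 0 0 15; 0 0 2 0 0 0 15")

```text
time: 9.15
eef_pos: [0.4922, -0.2451, 0.1759]
orientation: [[-0.115, 0.993, 0.001], [0.993, 0.115, -0.0], [-0.0, 0.001, -1.0]]
force: [-0.4, 0.2, 4.1]
grip_width: 0.0228
grasp_force: 61.1
```

arm_command(rows="0 0 0.5 0 0 0 15; 0 0 1 0 0 0 15; 0 0 1 0 0 0 15; 0 0 1 0 0 0 15; 0 0 1 0 0 0 15")

```text
time: 9.57
eef_pos: [0.4922, -0.2451, 0.1749]
orientation: [[-0.115, 0.993, 0.001], [0.993, 0.115, -0.0], [-0.0, 0.001, -1.0]]
force: [-1.2, 0.3, 4.9]
grip_width: 0.0234
grasp_force: 61.1
```

arm_command(rows="0 0 0.5 0 0 0 15; 0 0 1 0 0 0 15; 0 0 1 0 0 0 15; 0 0 1 0 0 0 15; 0 0 1 0 0 0 15")

```text
time: 9.98
eef_pos: [0.4922, -0.2451, 0.1738]
orientation: [[-0.115, 0.993, 0.001], [0.993, 0.115, -0.0], [-0.0, 0.001, -1.0]]
force: [-1.3, 0.6, 5.4]
grip_width: 0.0233
grasp_force: 61.1
```

arm_command(rows="0 0 0.5 0 0 0 15; 0 0 1 0 0 0 15; 0 0 1 0 0 0 15; 0 0 1 0 0 0 15; 0 0 1 0 0 0 15")

```text
time: 10.4
eef_pos: [0.4923, -0.2454, 0.1734]
orientation: [[-0.115, 0.993, 0.001], [0.993, 0.115, -0.001], [-0.001, 0.001, -1.0]]
force: [-2.1, 0.1, 10.3]
grip_width: 0.0231
grasp_force: 61.6
```

arm_command(rows="-4 0 0 0 0 0 15; -8 0 0 0 0 0 15; -12 0 0 0 0 0 15; -16 0 0 0 0 0 15; -20 0 0 0 0 0 15")

```text
time: 10.82
eef_pos: [0.4945, -0.2652, 0.1734]
orientation: [[-0.115, 0.993, 0.001], [0.993, 0.115, -0.001], [-0.001, 0.001, -1.0]]
force: [-3.0, 1.7, 10.1]
grip_width: 0.0232
grasp_force: 61.6
```

arm_command(rows="-4 0 0 0 0 0 15; -8 0 0 0 0 0 15; -12 0 0 0 0 0 15; -16 0 0 0 0 0 15; -20 0 0 0 0 0 15")

```text
time: 11.23
eef_pos: [0.4967, -0.2853, 0.1734]
orientation: [[-0.115, 0.993, 0.001], [0.993, 0.115, -0.001], [-0.001, 0.001, -1.0]]
force: [-2.3, 1.6, 9.4]
grip_width: 0.0231
grasp_force: 61.6
```

Good. Rolling on at about 14 N.

arm_command(rows="-5 0 0 0 0 0 15; -10 0 0 0 0 0 15; -15 0 0 0 0 0 15; -20 0 0 0 0 0 15; -25 0 0 0 0 0 15")

```text
time: 11.65
eef_pos: [0.4995, -0.3101, 0.1734]
orientation: [[-0.115, 0.993, 0.001], [0.993, 0.115, -0.001], [-0.001, 0.001, -1.0]]
force: [-2.7, 0.7, 10.5]
grip_width: 0.023
grasp_force: 61.6
```

arm_command(rows="-5 0 0 0 0 0 15; -10 0 0 0 0 0 15; -15 0 0 0 0 0 15; -20 0 0 0 0 0 15; -25 0 0 0 0 0 15")

```text
time: 12.07
eef_pos: [0.5022, -0.334, 0.1734]
orientation: [[-0.115, 0.993, 0.0], [0.993, 0.115, 0.001], [0.001, 0.0, -1.0]]
force: [-2.9, 4.6, 11.8]
grip_width: 0.0229
grasp_force: 62.0
```

arm_command(rows="-5 0 0 0 0 0 15; -10 0 0 0 0 0 15; -15 0 0 0 0 0 15; -20 0 0 0 0 0 15; -25 0 0 0 0 0 15")

```text
time: 12.48
eef_pos: [0.5051, -0.36, 0.1734]
orientation: [[-0.114, 0.993, 0.001], [0.993, 0.114, -0.001], [-0.001, 0.001, -1.0]]
force: [-2.7, 1.0, 9.0]
grip_width: 0.0229
grasp_force: 61.5
```

arm_command(rows="-5 0 0 0 0 0 15; -10 0 0 0 0 0 15; -15 0 0 0 0 0 15; -20 0 0 0 0 0 15; -25 0 0 0 0 0 15")

```text
time: 12.9
eef_pos: [0.5079, -0.3847, 0.1734]
orientation: [[-0.115, 0.993, 0.001], [0.993, 0.115, -0.001], [-0.001, 0.0, -1.0]]
force: [-1.9, 0.6, 9.2]
grip_width: 0.0231
grasp_force: 61.5
```

arm_command(rows="-5 0 0 0 0 0 15; -10 0 0 0 0 0 15; -15 0 0 0 0 0 15; -20 0 0 0 0 0 15; -25 0 0 0 0 0 15")

```text
time: 13.32
eef_pos: [0.5106, -0.4098, 0.1734]
orientation: [[-0.114, 0.993, 0.0], [0.993, 0.114, -0.001], [-0.001, 0.0, -1.0]]
force: [-1.4, 1.0, 8.4]
grip_width: 0.023
grasp_force: 61.5
```

arm_command(rows="-4 0 0 0 0 0 15; -8 0 0.2 0 0 0 15; -12 0 0.4 0 0 0 15; -16 0 0.6 0 0 0 15; -18 0 0.6 0 0 0 15")

```text
time: 13.73
eef_pos: [0.5127, -0.4282, 0.1732]
orientation: [[-0.114, 0.993, 0.001], [0.993, 0.114, -0.002], [-0.002, 0.001, -1.0]]
force: [-2.5, 1.2, 9.0]
grip_width: 0.0234
grasp_force: 61.7
```

arm_command(rows="8 0 0 0 0 0 15; 16 0 0 0 0 0 15; 24 0 0 0 0 0 15; 32 0 0 0 0 0 15; 40 0 0 0 0 0 15")

```text
time: 14.15
eef_pos: [0.5083, -0.3888, 0.1734]
orientation: [[-0.114, 0.994, 0.002], [0.994, 0.114, -0.004], [-0.004, 0.001, -1.0]]
force: [-3.0, -1.2, 10.4]
grip_width: 0.0235
grasp_force: 61.6
```

arm_command(rows="8 0 0 0 0 0 15; 16 0 0 0 0 0 15; 24 0 0 0 0 0 15; 32 0 0 0 0 0 15; 40 0 0 0 0 0 15")

```text
time: 14.57
eef_pos: [0.504, -0.349, 0.1734]
orientation: [[-0.114, 0.993, 0.002], [0.993, 0.114, -0.004], [-0.004, 0.002, -1.0]]
force: [-2.3, -1.1, 9.5]
grip_width: 0.0233
grasp_force: 61.6
```

arm_command(rows="8 0 0 0 0 0 15; 16 0 0 0 0 0 15; 24 0 0 0 0 0 15; 32 0 0 0 0 0 15; 40 0 0 0 0 0 15")

```text
time: 14.98
eef_pos: [0.4996, -0.3091, 0.1734]
orientation: [[-0.114, 0.993, 0.003], [0.993, 0.114, -0.003], [-0.004, 0.002, -1.0]]
force: [-3.3, -1.6, 10.5]
grip_width: 0.023
grasp_force: 61.6
```

arm_command(rows="8 0 0 0 0 0 15; 16 0 0 0 0 0 15; 24 0 0 0 0 0 15; 32 0 0 0 0 0 15; 40 0 0 0 0 0 15")

```text
time: 15.4
eef_pos: [0.4952, -0.2693, 0.1733]
orientation: [[-0.114, 0.993, 0.003], [0.993, 0.114, -0.003], [-0.003, 0.003, -1.0]]
force: [-1.4, -1.4, 10.3]
grip_width: 0.0232
grasp_force: 61.7
```

arm_command(rows="8 0 0 0 0 0 15; 16 0 0 0 0 0 15; 24 0 0 0 0 0 15; 32 0 0 0 0 0 15; 40 0 0 0 0 0 15")

```text
time: 15.82
eef_pos: [0.4909, -0.2294, 0.1733]
orientation: [[-0.114, 0.993, 0.003], [0.993, 0.114, -0.003], [-0.003, 0.003, -1.0]]
force: [-1.5, -1.4, 11.0]
grip_width: 0.0233
grasp_force: 61.7
```

arm_command(rows="0 0 -5 0 0 0 15; 0 0 -15 0 0 0 15; 0 0 -30 0 0 0 15; 0 0 -50 0 0 0 15; 0 0 -70 0 0 0 15")

```text
time: 16.23
eef_pos: [0.4895, -0.2283, 0.2422]
orientation: [[-0.114, 0.993, -0.002], [0.993, 0.114, 0.0], [0.0, -0.002, -1.0]]
force: [-0.6, -0.7, -3.5]
grip_width: 0.0232
grasp_force: 59.8
```

Run:
```python
from plan import *
import pickle
np.set_printoptions(precision=4,suppress=True)
s=get_state();print(s['eef_pos'],s['force'],s['moment'])
c=calibration('wrist');im=snap('wrist','w6.png');pickle.dump(c,open('w6.pkl','wb'))
sd=snap('side','s6.png');tp=snap('top','t6.png')
o=np.zeros((600,800,3),np.uint8);o[:300,:400]=cv2.resize(sd[100:190,200:320],(400,300));o[300:,:400]=cv2.resize(tp[130:205,280:380],(400,300));o[:300,400:]=cv2.resize(sd[170:245,200:300],(400,300))
cv2.imwrite('pics/s6b.png',o)
```

```text
[ 0.4895 -0.2283  0.2422] [-0.5668 -0.7323 -3.4929] [ 0.0156 -0.0359  0.0105]
```

View pics/s6b.png

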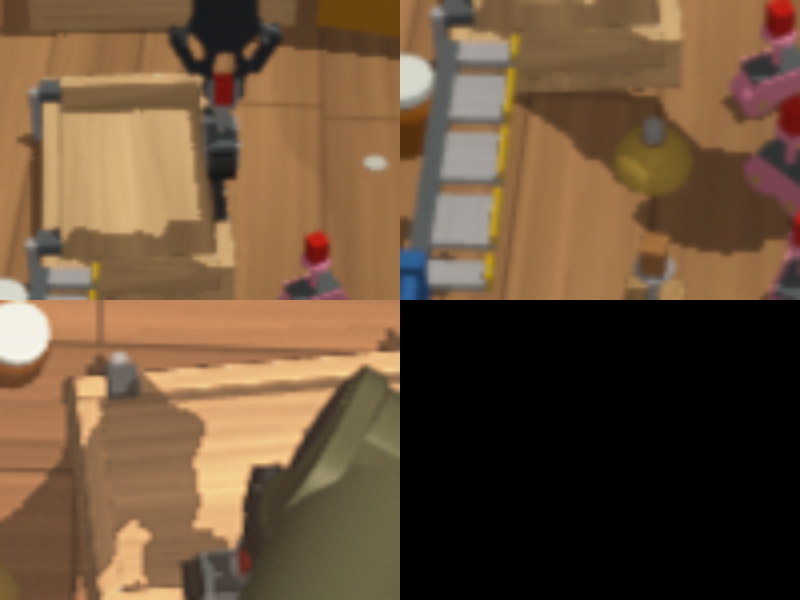

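The roller lines up over a seated strip, and force was even on the return pass at constant height, so the strip is down. Next I need the rack slots and the cup position.

Run:
```python
from plan import *
np.set_printoptions(precision=3,suppress=True)
sd=cv2.imread('pics/s6.png');tp=cv2.imread('pics/t1.png')
def tri(p,q):
    o1,d1=ray('side',*p);o2,d2=ray('top',*q)
    A=np.stack([d1,-d2],1);t=np.linalg.lstsq(A,o2-o1,rcond=None)[0];return (o1+d1*t[0]+o2+d2*t[1])/2
for n,im in(('side',sd),('top',tp)):
    h=cv2.cvtColor(im,cv2.COLOR_BGR2HSV);m=(h[...,0]>19)&(h[...,0]<32)&(h[...,1]>120)&(h[...,2]>110)
    k,l,s,c=cv2.connectedComponentsWithStats(m.astype(np.uint8))
    for i in range(1,k):
        if s[i][4]>=4 and s[i][4]<60 and 150<c[i][0]<270 and 140<c[i][1]<245:
            x,y,w,hh,_=s[i]
            if n=='side': print(n,c[i],s[i],onz(n,*c[i],.24)[:2],'y',onz(n,c[i][0],y-.5,.24)[1],onz(n,c[i][0],y+hh-.5,.24)[1])
            else: print(n,c[i],s[i],onz(n,*c[i],.24)[:2],'y',onz(n,x-.5,c[i][1],.24)[1],onz(n,x+w-.5,c[i][1],.24)[1])
b=lambda im:cv2.cvtColor(im,cv2.COLOR_BGR2HSV)
for n,im,roi in(('top',tp,(215,255,118,145)),('side',sd,(175,205,210,250))):
    h=b(im);m=(h[...,0]>98)&(h[...,0]<118)&(h[...,1]>100);z=np.zeros_like(m);z[roi[2]:roi[3],roi[0]:roi[1]]=m[roi[2]:roi[3],roi[0]:roi[1]]
    v,u=np.where(z);print('cup',n,u.min(),u.max(),v.min(),v.max(),onz(n,u.mean(),v.mean(),.07))
print('cup rim top',onz('top',371*.64,205*.64,.09),'jar',onz('top',444*.64,216*.64,.085))
```

```text
side [228.417 181.583] [228 179   2   7  12] [0.612 0.071] y 0.05552771454159333 0.09091230655177585
side [226.086 199.879] [224 187   5  28  58] [0.611 0.161] y 0.09634503291363994 0.2269253772923625
side [223.517 222.966] [222 217   4  14  29] [0.609 0.264] y 0.2361542098721665 0.2953781997242957
side [221.857 237.048] [221 233   3  10  21] [0.608 0.322] y 0.30386886940505153 0.3438342757067959
top [184.5 158. ] [182 158   6   1   6] [0.606 0.318] y 0.32785937182655267 0.3072069859922828
top [200.75 158.3 ] [194 158  15   2  20] [0.607 0.261] y 0.2864785053041871 0.2347196122540544
top [257.  158.5] [255 158   5   2  10] [0.612 0.067] y 0.07520401987189515 0.05779859155592593Traceback (most recent call last):
  File "<stdin>", line 18, in <module>
    return umr_minimum(a, axis, None, out, keepdims, initial, where)
ValueError: zero-size array to reduction operation minimum which has no identity
```

Run:
```python
from plan import *
np.set_printoptions(precision=3,suppress=True)
print('cup rim top',onz('top',371*.64,205*.64,.09),'side',onz('side',296*.64,345*.64,.095),'jar',onz('top',444*.64,216*.64,.085))
s=get_state();print(s['qpos'])
plan(.53,.19,.36,1,15,mm=33)
```

```text
cup rim top [0.762 0.144 0.09 ] side [0.756 0.138 0.095] jar [ 0.74  -0.041  0.085]
[ 0.158  0.378  0.336  1.711 -0.139  1.073  0.654]
27.4 5.8 -7.8 0 0 -5.63 15; 54.9 11.6 -15.6 0 0 -11.26 15; 82.3 17.4 -23.5 0 0 -16.89 15; 109.8 23.2 -31.3 0 0 -22.51 15; 137.2 29.0 -39.1 0 0 -28.14 15
21.5 18.1 -7.8 0 0 -5.63 15; 42.9 36.1 -15.6 0 0 -11.26 15; 64.4 54.2 -23.5 0 0 -16.89 15; 85.8 72.2 -31.3 0 0 -22.51 15; 107.3 90.3 -39.1 0 0 -28.14 15
10.4 26.0 -7.8 0 0 -5.63 15; 20.8 52.1 -15.6 0 0 -11.26 15; 31.2 78.1 -23.5 0 0 -16.89 15; 41.6 104.2 -31.3 0 0 -22.51 15; 52.0 130.2 -39.1 0 0 -28.14 15
```

arm_command(rows="27 6 -8 0 0 -5.6 15; 55 12 -16 0 0 -11.3 15; 82 17 -23 0 0 -16.9 15; 110 23 -31 0 0 -22.5 15; 137 29 -39 0 0 -28.1 15")

```text
time: 16.8
eef_pos: [0.5022, -0.0872, 0.2794]
orientation: [[-0.573, 0.82, -0.003], [0.82, 0.573, 0.0], [0.002, -0.002, -1.0]]
force: [0.4, 0.9, -3.5]
grip_width: 0.0233
grasp_force: 59.8
```

arm_command(rows="21 18 -8 0 0 -5.6 15; 43 36 -16 0 0 -11.3 15; 64 54 -23 0 0 -16.9 15; 86 72 -31 0 0 -22.5 15; 107 90 -39 0 0 -28.1 15")

```text
time: 17.22
eef_pos: [0.5154, 0.0519, 0.3184]
orientation: [[-0.892, 0.453, -0.003], [0.453, 0.892, -0.0], [0.002, -0.001, -1.0]]
force: [0.6, -0.2, -3.1]
grip_width: 0.0231
grasp_force: 59.8
```

arm_command(rows="10 26 -8 0 0 -5.6 15; 21 52 -16 0 0 -11.3 15; 31 78 -23 0 0 -16.9 15; 42 104 -31 0 0 -22.5 15; 52 130 -39 0 0 -28.1 15")

```text
time: 17.63
eef_pos: [0.5288, 0.191, 0.3571]
orientation: [[-1.0, -0.02, -0.003], [-0.02, 1.0, -0.001], [0.003, -0.001, -1.0]]
force: [1.1, -0.3, -3.6]
grip_width: 0.0232
grasp_force: 59.9
```

arm_command(rows="0 0 0 0 0 0 15; 0 0 0 0 0 0 15; 0 0 0 0 0 0 15; 0 0 0 0 0 0 15; 0 0 0 0 0 0 15")

```text
time: 18.05
eef_pos: [0.5294, 0.1885, 0.358]
orientation: [[-1.0, -0.013, -0.001], [-0.013, 1.0, -0.001], [0.001, -0.001, -1.0]]
force: [-0.4, -0.3, -3.6]
grip_width: 0.0227
grasp_force: 60.1
```

Run:
```python
from plan import *
import pickle
np.set_printoptions(precision=4,suppress=True)
s=get_state();print(s['eef_pos'],s['force'],s['moment'])
c=calibration('wrist');im=snap('wrist','w7.png');pickle.dump(c,open('w7.pkl','wb'))
cv2.imwrite('pics/w7b.png',cv2.resize(im,(800,600),interpolation=cv2.INTER_CUBIC))
h=cv2.cvtColor(im,cv2.COLOR_BGR2HSV);m=(h[...,0]>19)&(h[...,0]<32)&(h[...,1]>150)&(h[...,2]>110)
k,l,st,cc=cv2.connectedComponentsWithStats(m.astype(np.uint8))
for i in range(1,k):
    if st[i][4]>15:
        x,y,w,hh,_=st[i];print(st[i],onz('wrist',*cc[i],.24,c)[:2],onz('wrist',x-.5,cc[i][1],.24,c)[1],onz('wrist',x+w-.5,cc[i][1],.24,c)[1])
```

```text
[0.5294 0.1885 0.358 ] [-0.3784 -0.2841 -3.5931] [-0.001   0.0282  0.0053]
[137 252  24  10 137] [0.609  0.0686] 0.05493796113101218 0.08329030332454009
[315 252  40  13 339] [0.6037 0.2625] 0.2427922679369001 0.2857466599198316
[368 253  23   8 123] [0.6044 0.3131] 0.3002992704097088 0.3277720624898044
[172 256  36  10 216] [0.6086 0.1155] 0.09533833293886679 0.13407905984984925
```

View pics/w7b.png

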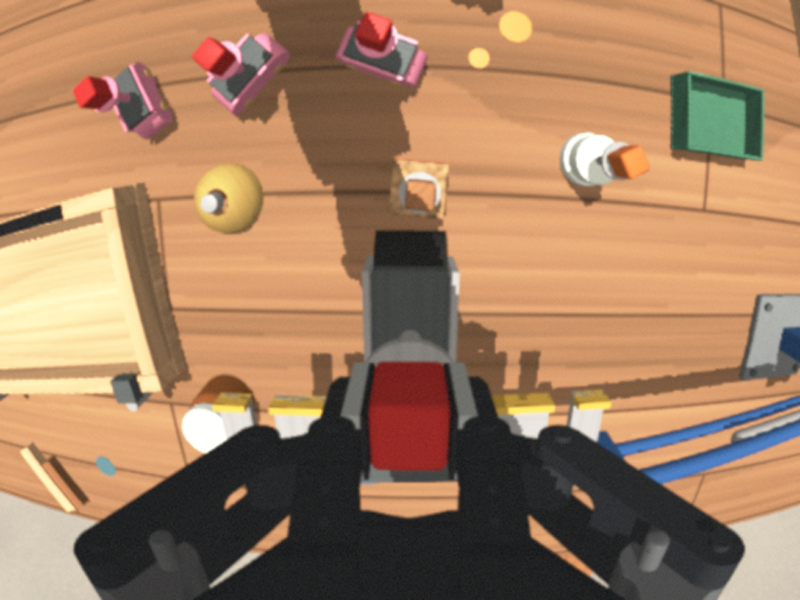

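The view confirms the slot gaps at about (262,405) and (562,405). Slots are at y ≈ 0.086, 0.156, 0.226 and 0.296, with x ≈ 0.632. There is no brush on the bench. The roller goes into slot 3.

Run:
```python
from plan import *
p=plan(.53,.087,.258,1.2,15)
p=plan(.640,.087,.258,1.2,15,start=p,n=2)
```

```text
0.1 -20.4 20.0 0 0 -0.09 15; 0.3 -40.7 40.1 0 0 -0.17 15; 0.4 -61.1 60.1 0 0 -0.26 15; 0.6 -81.4 80.2 0 0 -0.34 15; 0.7 -101.8 100.2 0 0 -0.43 15
-11.0 -0.2 0.0 0 0 -0.00 15; -22.0 -0.5 0.0 0 0 -0.00 15; -33.0 -0.7 0.0 0 0 -0.00 15; -44.0 -0.9 0.0 0 0 -0.00 15; -55.0 -1.2 0.0 0 0 -0.00 15
-11.0 -0.2 0.0 0 0 -0.00 15; -22.0 -0.5 0.0 0 0 -0.00 15; -33.0 -0.7 0.0 0 0 -0.00 15; -44.0 -0.9 0.0 0 0 -0.00 15; -55.0 -1.2 0.0 0 0 -0.00 15
```

arm_command(rows="0 -20 20 0 0 0 15; 0 -41 40 0 0 0 15; 0 -61 60 0 0 0 15; 0 -81 80 0 0 -0.4 15; 0 -102 100 0 0 -0.4 15")

```text
time: 18.52
eef_pos: [0.5307, 0.0866, 0.258]
orientation: [[-1.0, -0.022, 0.001], [-0.022, 1.0, 0.0], [-0.001, 0.0, -1.0]]
force: [0.2, 0.2, -4.0]
grip_width: 0.0232
grasp_force: 60.2
```

arm_command(rows="0 0 0 0 0 0 15; 0 0 0 0 0 0 15; -5 0 0 0 0 0 15; -10 0 0 0 0 0 15; -16 0 0 0 0 0 15")

```text
time: 18.93
eef_pos: [0.5479, 0.0894, 0.2596]
orientation: [[-1.0, -0.024, 0.002], [-0.024, 1.0, 0.001], [-0.002, 0.001, -1.0]]
force: [-0.4, 0.0, -4.0]
grip_width: 0.0234
grasp_force: 60.5
```

Run:
```python
from plan import *
import pickle
np.set_printoptions(precision=4,suppress=True)
s=get_state();print(s['eef_pos'],s['force'],s['moment'])
c=calibration('wrist');im=snap('wrist','w8.png')
h=cv2.cvtColor(im,cv2.COLOR_BGR2HSV);m=(h[...,0]>19)&(h[...,0]<32)&(h[...,1]>150)&(h[...,2]>110)
k,l,st,cc=cv2.connectedComponentsWithStats(m.astype(np.uint8))
for i in range(1,k):
    if st[i][4]>15:
        x,y,w,hh,_=st[i];print(st[i],onz('wrist',*cc[i],.24,c)[:2],onz('wrist',x-.5,y+2,.24,c)[:2],onz('wrist',x+w-.5,y+2,.24,c)[:2])
sd=snap('side','s8.png');o=np.zeros((600,800,3),np.uint8)
o[:,:500]=cv2.resize(im[200:330,90:290],(500,325)).repeat(1,0)[:600] if 0 else 0
o[:384,:512]=im;o[:400,512:]=cv2.resize(sd[140:240,190:262],(288,400));cv2.imwrite('pics/w8b.png',o)
plan(.640,.087,.258,1.2,15,n=2)
```

```text
[0.5479 0.0894 0.2596] [-0.387   0.0228 -3.958 ] [ 0.0095 -0.0187  0.0202]
[494 279  18  11 134] [0.6038 0.3069] [0.5984 0.2908] [0.6025 0.3191]
[435 285  51  17 418] [0.605  0.2524] [0.5954 0.2223] [0.6035 0.2828]
[396 290  27  17 206] [0.6023 0.2029] [0.5962 0.1875] [0.5989 0.2121]
[230 300  13  18 149] [0.6091 0.0733] [0.6019 0.0685] [0.6014 0.0774]
[268 300  25  18 351] [0.608 0.103] [0.6009 0.0944] [0.6008 0.1116]
-9.1 -0.4 0.1 0 0 0.01 15; -18.3 -0.9 0.2 0 0 0.03 15; -27.4 -1.3 0.3 0 0 0.04 15; -36.6 -1.7 0.4 0 0 0.05 15; -45.7 -2.1 0.5 0 0 0.07 15
-9.2 -0.4 0.1 0 0 0.01 15; -18.3 -0.8 0.2 0 0 0.03 15; -27.5 -1.2 0.3 0 0 0.04 15; -36.6 -1.7 0.4 0 0 0.05 15; -45.8 -2.1 0.5 0 0 0.07 15
```

View pics/w8b.png

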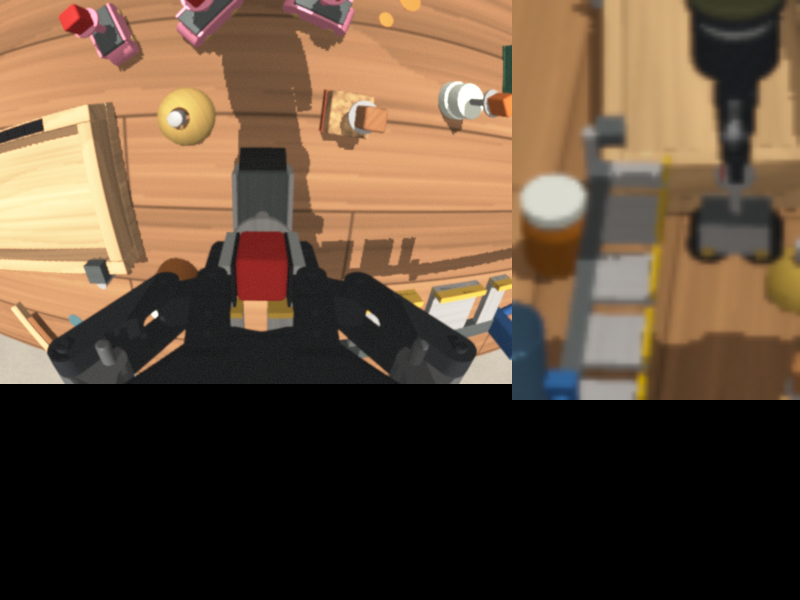

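The slot 3 gap is visible just behind the knob at px 243–268, giving y = 0.086. I'll shift y by -3.5 mm and go in.

arm_command(rows="-6 -3 0 0 0 0 15; -12 -5 0 0 0 0 15; -18 -5 0 0 0 0 15; -18 -5 0 0 0 0 15; -18 -5 0 0 0 0 15")

```text
time: 19.45
eef_pos: [0.5653, 0.0837, 0.2584]
orientation: [[-1.0, -0.022, -0.0], [-0.022, 1.0, 0.0], [0.0, 0.0, -1.0]]
force: [-0.4, 0.2, -4.4]
grip_width: 0.023
grasp_force: 60.5
```

arm_command(rows="0 0 0 0 0 0 15; 0 0 0 0 0 0 15; 0 0 0 0 0 0 15; 0 0 0 0 0 0 15; 0 0 0 0 0 0 15")

```text
time: 19.87
eef_pos: [0.565, 0.0838, 0.2588]
orientation: [[-1.0, -0.023, 0.0], [-0.023, 1.0, -0.0], [-0.0, -0.0, -1.0]]
force: [0.6, -0.0, -4.5]
grip_width: 0.0233
grasp_force: 60.5
```

Run:
```python
from plan import *
s=get_state();print(s['eef_pos'],s['force'])
plan(.640,.086,.258,1.2,15,n=1)
```

```text
[0.56495008 0.08379267 0.2588029 ] [ 0.60171678 -0.04850096 -4.49144583]
-15.0 0.1 0.2 0 0 0.02 15; -30.0 0.2 0.3 0 0 0.04 15; -45.0 0.3 0.5 0 0 0.06 15; -60.1 0.4 0.6 0 0 0.08 15; -75.1 0.5 0.8 0 0 0.10 15
```

arm_command(rows="-5 1 0 0 0 0 15; -12 1 0 0 0 0 15; -20 1 0 0 0 0 15; -28 1 0 0 0 0 15; -35 1 0 0 0 0 15")

```text
time: 20.28
eef_pos: [0.6013, 0.0855, 0.2585]
orientation: [[-1.0, -0.022, 0.0], [-0.022, 1.0, -0.0], [-0.0, -0.0, -1.0]]
force: [0.4, -0.4, -4.1]
grip_width: 0.0229
grasp_force: 60.5
```

arm_command(rows="-8 0 0 0 0 0 15; -16 0 0 0 0 0 15; -24 0 0 0 0 0 15; -32 0 0 0 0 0 15; -40 0 0 0 0 0 15")

```text
time: 20.7
eef_pos: [0.6408, 0.0864, 0.2586]
orientation: [[-1.0, -0.023, -0.0], [-0.023, 1.0, -0.0], [0.0, -0.0, -1.0]]
force: [-0.3, 0.5, -4.3]
grip_width: 0.0232
grasp_force: 60.5
```

arm_command(rows="0 0 0 0 0 0 15; 0 0 2 0 0 0 15; 0 0 5 0 0 0 15; 0 0 8 0 0 0 15; 0 0 11 0 0 0 15")

```text
time: 21.12
eef_pos: [0.6396, 0.0865, 0.2474]
orientation: [[-1.0, -0.023, -0.0], [-0.023, 1.0, -0.0], [0.0, -0.0, -1.0]]
force: [-0.0, -0.3, -3.4]
grip_width: 0.0227
grasp_force: 60.4
```

Run:
```python
from plan import *
s=get_state();print(s['eef_pos'],s['force'],s['moment'])
sd=snap('side','s9.png');cv2.imwrite('pics/s9b.png',cv2.resize(sd[130:250,170:290],(600,600),interpolation=cv2.INTER_CUBIC))
```

```text
[0.63959555 0.08648903 0.24741257] [-0.0378903  -0.27798688 -3.4106288 ] [0.02307944 0.06343655 0.01404247]
```

View pics/s9b.png

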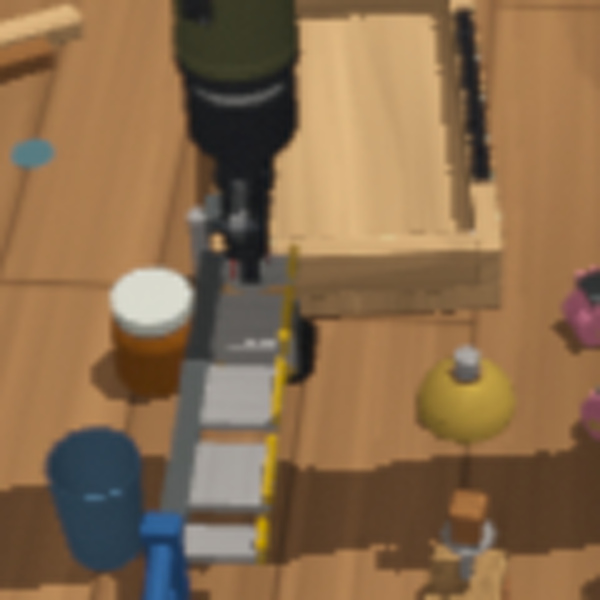

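The side view shows the roller neck in slot 3 at (245,280), with the wheels under the plate. I'll lower it slowly.

arm_command(rows="0 0 3 0 0 0 15; 0 0 6 0 0 0 15; 0 0 9 0 0 0 15; 0 0 12 0 0 0 15; 0 0 14 0 0 0 15")

```text
time: 21.58
eef_pos: [0.64, 0.0862, 0.2334]
orientation: [[-1.0, -0.022, -0.0], [-0.022, 1.0, -0.0], [0.0, -0.0, -1.0]]
force: [-0.1, -0.4, -2.7]
grip_width: 0.0233
grasp_force: 60.5
```

arm_command(rows="0 0 2 0 0 0 15; 0 0 4 0 0 0 15; 0 0 6 0 0 0 15; 0 0 8 0 0 0 15; 0 0 10 0 0 0 15")

```text
time: 22.0
eef_pos: [0.6403, 0.0862, 0.2238]
orientation: [[-1.0, -0.022, 0.001], [-0.022, 1.0, -0.0], [-0.001, -0.0, -1.0]]
force: [-0.3, -0.9, -0.3]
grip_width: 0.0232
grasp_force: 60.9
```

arm_command(rows="0 0 2 0 0 0 15; 0 0 4 0 0 0 15; 0 0 6 0 0 0 15; 0 0 6 0 0 0 15; 0 0 6 0 0 0 15")

```text
time: 22.42
eef_pos: [0.6401, 0.0864, 0.2177]
orientation: [[-1.0, -0.023, 0.0], [-0.023, 1.0, -0.0], [-0.0, -0.0, -1.0]]
force: [0.3, -1.6, 0.2]
grip_width: 0.023
grasp_force: 61.0
```

arm_command(rows="0 0 0 0 0 0 15; 0 0 0 0 0 0 15; 0 0 0 0 0 0 15; 0 0 0 0 0 0 15; 0 0 0 0 0 0 15")

```text
time: 22.83
eef_pos: [0.6401, 0.0864, 0.2178]
orientation: [[-1.0, -0.023, 0.0], [-0.023, 1.0, -0.0], [-0.0, -0.0, -1.0]]
force: [0.4, -1.9, -0.1]
grip_width: 0.0231
grasp_force: 61.0
```

arm_command(rows="0 0 1 0 0 0 15; 0 -0.5 2 0 0 0 15; 0 -1 2.5 0 0 0 15; 0 -1.5 2.5 0 0 0 15; 0 -1.5 2.5 0 0 0 15")

```text
time: 23.25
eef_pos: [0.64, 0.0861, 0.2151]
orientation: [[-1.0, -0.023, -0.0], [-0.023, 1.0, 0.001], [-0.0, 0.001, -1.0]]
force: [0.9, 1.3, -0.1]
grip_width: 0.0234
grasp_force: 61.0
```

arm_command(rows="0 0 0 0 0 0 15; 0 0 0 0 0 0 15; 0 0 0 0 0 0 15; 0 0 0 0 0 0 15; 0 0 0 0 0 0 15")

```text
time: 23.67
eef_pos: [0.64, 0.0851, 0.2152]
orientation: [[-1.0, -0.023, -0.0], [-0.023, 1.0, 0.0], [0.0, 0.0, -1.0]]
force: [-0.2, 2.4, 0.2]
grip_width: 0.0233
grasp_force: 61.1
```

arm_command(rows="0 0.5 1 0 0 0 15; 0 0.5 1.5 0 0 0 15; 0 0.5 1.5 0 0 0 15; 0 0.5 1.5 0 0 0 15; 0 0.5 1.5 0 0 0 15", squeeze=20)

```text
time: 24.08
eef_pos: [0.64, 0.085, 0.2136]
orientation: [[-1.0, -0.022, -0.0], [-0.022, 1.0, -0.001], [0.0, -0.001, -1.0]]
force: [-0.0, 0.3, 0.0]
grip_width: 0.0228
grasp_force: 61.0
```

arm_command(rows="0 0 0 0 0 0 15; 0 0 0 0 0 0 24; 0 0 0 0 0 0 26; 0 0 0 0 0 0 29; 0 0 0 0 0 0 32")

```text
time: 24.5
eef_pos: [0.6401, 0.0855, 0.2137]
orientation: [[-1.0, -0.023, 0.0], [-0.023, 1.0, -0.0], [-0.0, -0.0, -1.0]]
force: [-0.1, -0.7, -0.0]
grip_width: 0.0317
grasp_force: 0.0
```

arm_command(rows="0 0 0 0 0 0 36; 0 0 0 0 0 0 40; 0 0 0 0 0 0 40; 0 0 0 0 0 0 40; 0 0 0 0 0 0 40")

```text
time: 24.92
eef_pos: [0.64, 0.0855, 0.2137]
orientation: [[-1.0, -0.023, -0.0], [-0.023, 1.0, -0.0], [0.0, -0.0, -1.0]]
force: [0.7, 0.5, -0.3]
grip_width: 0.04
grasp_force: 0.0
```

Run:
```python
from plan import *
s=get_state();print(s['eef_pos'],s['force'],s['moment'])
w=snap('wrist','w10.png')
sd=snap('side','s10.png');o=np.zeros((384,800,3),np.uint8);o[:,:416]=w[:,48:464];o[:,416:]=cv2.resize(sd[150:250,180:280],(384,384),interpolation=cv2.INTER_CUBIC);cv2.imwrite('pics/w10b.png',o)
```

```text
[0.640043   0.08545695 0.21367046] [ 0.65202073  0.48418432 -0.31365198] [ 0.03736932  0.02368644 -0.03521839]
```

View pics/w10b.png

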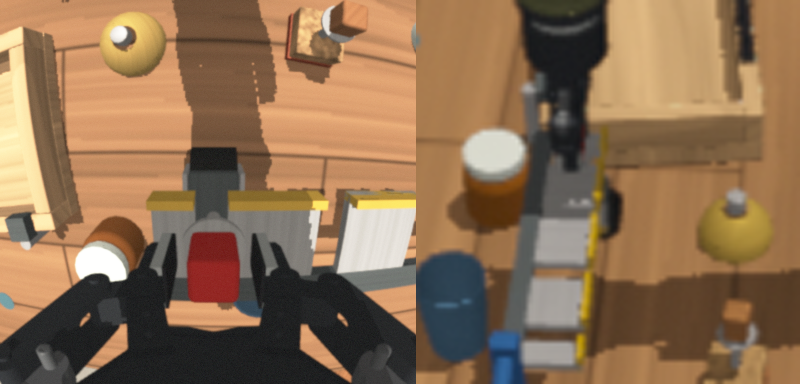

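The roller hangs upright in slot 3: knob at (213,265) between the open fingers, collar on the plate. Next I'll lift away and find the sander numerically from earlier frames.

arm_command(rows="0 0 -10 0 0 0 40; 0 0 -25 0 0 0 40; 0 0 -50 0 0 0 40; 0 0 -75 0 0 0 40; 0 0 -100 0 0 0 40")

```text
time: 25.43
eef_pos: [0.6399, 0.0854, 0.3156]
orientation: [[-1.0, -0.023, 0.0], [-0.023, 1.0, 0.0], [-0.0, 0.0, -1.0]]
force: [0.4, 0.3, 0.4]
grip_width: 0.04
grasp_force: 0.0
```

Run:
```python
from plan import *
import pickle
np.set_printoptions(precision=4,suppress=True)
c7=pickle.load(open('w7.pkl','rb'));c1=pickle.load(open('w1.pkl','rb'))
print('collar w7',onz('wrist',421*.64,192*.64,.096,c7),'knob w7',onz('wrist',421*.64,196*.64,.125,c7))
im=cv2.imread('pics/w7.png')
h=cv2.cvtColor(im,cv2.COLOR_BGR2HSV)
g=(h[...,1]<60)&(h[...,2]>110)  # grey collar
k,l,st,cc=cv2.connectedComponentsWithStats(g.astype(np.uint8))
for i in range(1,k):
    if st[i][4]>20 and 240<cc[i][0]<300 and 90<cc[i][1]<145:
        x,y,w,hh,_=st[i];print(st[i],'collar bbox centre',onz('wrist',x+w/2-.5,y+hh/2-.5,.096,c7))
for v in range(108,134,2): print(v,[int(x) for x in h[v,262:282:3,0]],[int(x) for x in h[v,262:282:3,1]],[int(x) for x in h[v,262:282:3,2]])
plan(.48,.197,.26,-2,60)
```

```text
collar w7 [0.4822 0.198  0.096 ] knob w7 [0.4834 0.1973 0.125 ]
[255 110  27  22 175] collar bbox centre [0.479 0.196 0.096]
108 [17, 18, 20, 18, 16, 17, 15] [112, 112, 103, 109, 115, 116, 121] [237, 243, 249, 245, 235, 240, 220]
110 [16, 18, 16, 18, 15, 15, 17] [104, 54, 34, 49, 102, 119, 115] [231, 241, 245, 243, 230, 228, 238]
112 [18, 17, 21, 19, 18, 16, 17] [21, 9, 7, 8, 18, 94, 113] [247, 246, 247, 248, 243, 230, 240]
114 [13, 12, 15, 18, 15, 16, 16] [41, 43, 34, 19, 13, 24, 112] [212, 214, 223, 233, 241, 242, 231]
116 [13, 12, 12, 12, 12, 12, 18] [138, 137, 135, 129, 110, 56, 77] [222, 221, 210, 201, 179, 211, 241]
118 [14, 14, 14, 13, 13, 12, 18] [133, 137, 134, 135, 138, 126, 35] [241, 237, 240, 235, 229, 226, 247]
120 [13, 13, 14, 13, 14, 13, 18] [134, 136, 135, 141, 134, 137, 18] [237, 238, 240, 232, 239, 226, 244]
122 [12, 14, 13, 14, 14, 12, 16] [143, 136, 135, 140, 134, 139, 16] [186, 237, 234, 234, 240, 219, 242]
124 [12, 12, 13, 14, 13, 12, 15] [137, 142, 138, 135, 136, 136, 15] [136, 160, 225, 238, 237, 216, 240]
126 [13, 12, 12, 13, 13, 12, 15] [138, 135, 144, 138, 137, 133, 17] [131, 125, 170, 234, 233, 209, 237]
128 [12, 13, 12, 12, 13, 12, 15] [141, 137, 137, 140, 136, 128, 33] [127, 121, 132, 210, 234, 196, 217]
130 [12, 12, 13, 12, 13, 12, 15] [140, 136, 142, 143, 139, 112, 54] [120, 131, 129, 153, 227, 193, 164]
132 [12, 13, 12, 12, 12, 12, 15] [136, 141, 140, 139, 142, 131, 108] [118, 128, 126, 128, 218, 179, 127]
15.7 11.5 5.6 0 0 0.33 60; 31.5 23.0 11.1 0 0 0.66 60; 47.2 34.5 16.7 0 0 0.99 60; 62.9 46.1 22.2 0 0 1.32 60; 78.7 57.6 27.8 0 0 1.65 60
16.1 11.1 5.6 0 0 0.33 60; 32.1 22.1 11.1 0 0 0.66 60; 48.2 33.2 16.7 0 0 0.99 60; 64.2 44.2 22.2 0 0 1.32 60; 80.3 55.3 27.8 0 0 1.65 60
```

arm_command(rows="16 11 0 0 0 0.3 60; 31 23 0 0 0 0.7 60; 47 35 4 0 0 1 60; 63 46 10 0 0 1.3 60; 79 58 18 0 0 1.7 60")

```text
time: 25.85
eef_pos: [0.5593, 0.142, 0.2969]
orientation: [[-1.0, 0.008, 0.002], [0.008, 1.0, 0.0], [-0.002, 0.0, -1.0]]
force: [-1.3, 0.2, 0.5]
grip_width: 0.0604
grasp_force: 0.0
```

arm_command(rows="16 11 15 0 0 0.3 60; 32 22 30 0 0 0.7 60; 48 33 50 0 0 1 60; 64 44 70 0 0 1.3 60; 80 55 90 0 0 1.7 60")

```text
time: 26.27
eef_pos: [0.4796, 0.1978, 0.206]
orientation: [[-0.999, 0.037, 0.002], [0.037, 0.999, 0.001], [-0.002, 0.001, -1.0]]
force: [0.1, 0.5, -0.4]
grip_width: 0.0599
grasp_force: 0.0
```

arm_command(rows="0 0 10 0 0 0 60; 0 0 20 0 0 0 60; 0 0 30 0 0 0 60; 0 0 40 0 0 0 60; 0 0 40 0 0 0 60")

```text
time: 26.68
eef_pos: [0.4795, 0.197, 0.1648]
orientation: [[-0.999, 0.037, -0.002], [0.037, 0.999, -0.001], [0.002, -0.001, -1.0]]
force: [-0.7, -0.5, -0.3]
grip_width: 0.0598
grasp_force: 0.0
```

```bash
cat > knob.py <<'E'
from plan import *
np.set_printoptions(precision=4,suppress=True)
def look(name,x0,y0,mask):
    s=get_state();print(s['eef_pos'],s['force'],s['grip_width'])
    c=calibration('wrist');im=snap('wrist',name)
    h=cv2.cvtColor(im,cv2.COLOR_BGR2HSV);u,v=proj('wrist',np.array([x0,y0,.132]),c);print('expect px',u,v)
    m=mask(h);z=np.zeros_like(m);a,b=int(v),int(u);z[a-45:a+45,b-45:b+45]=m[a-45:a+45,b-45:b+45]
    z=cv2.morphologyEx(z.astype(np.uint8),cv2.MORPH_OPEN,np.ones((3,3)))
    k,l,st,cc=cv2.connectedComponentsWithStats(z)
    i=1+np.argmax(st[1:,4]);print(st[i],cc[i]);cn=cv2.findContours((l==i).astype(np.uint8),0,1)[0][0]
    q=cv2.approxPolyDP(cn,4,True)[:,0];P=np.array([onz('wrist',*p,.132,c)[:2] for p in q]);print(q.tolist());print(P)
    W=np.array([onz('wrist',*p[0],.132,c)[:2] for p in cn],np.float32);r=cv2.minAreaRect((W*1000).astype(np.float32));print('world rect mm',r)
    cv2.imwrite('pics/'+name[:-4]+'m.png',im)
E
python3 - <<'E'
from knob import *
look('w11.png',.481,.197,lambda h:(h[...,0]>=9)&(h[...,0]<=15)&(h[...,1]>122)&(h[...,2]>90))
E
```

```text
[0.4795 0.197  0.1648] [-0.6508 -0.503  -0.2801] 0.0598197330706113
expect px 262.20489388861074 226.04028155869452
[ 242  197   39   48 1612] [261.3065 220.7748]
[[248, 197], [242, 238], [275, 244], [280, 240], [276, 199]]
[[0.461  0.1889]
 [0.4892 0.1835]
 [0.4944 0.205 ]
 [0.4915 0.2083]
 [0.4629 0.2062]]
world rect mm ((477.65704345703125, 196.36082458496094), (24.91717529296875, 32.75089645385742), 87.89885711669922)
```

Run:
```python
from knob import *
im=cv2.imread('pics/w11.png');c=calibration('wrist');h=cv2.cvtColor(im,cv2.COLOR_BGR2HSV)
m=(h[...,0]>=9)&(h[...,0]<=15)&(h[...,1]>122)&(h[...,2]>90)
for u in range(240,284,3):
    v=np.where(m[190:250,u])[0]+190
    print(u,v.min() if len(v) else '',v.max() if len(v) else '',h[v.max()-3,u] if len(v) else '', h[216:240:6,u,2])
```

```text
240 223 249 [ 13 126 134] [144 146 146 144]
243 224 248 [ 13 122 136] [131 128 127 128]
246 202 245 [ 13 126 138] [141 136 135 138]
249 197 249 [ 14 124 134] [143 141 144 139]
252 197 249 [ 13 125 131] [143 143 145 134]
255 197 245 [ 13 131 134] [139 145 137 139]
258 197 245 [ 12 129 134] [139 142 136 145]
261 197 243 [ 12 139 138] [146 134 140 148]
264 197 249 [ 13 121 133] [140 135 144 141]
267 197 249 [ 13 123 131] [132 141 144 144]
270 197 249 [ 13 123 131] [139 146 139 142]
273 197 249 [ 12 122 134] [145 146 142 141]
276 199 248 [ 13 124 132] [144 137 141 138]
279 224 249 [ 14 122 134] [130 132 128 132]
282 228 248 [ 13 124 134] [150 144 145 143]
```

arm_command(rows="-1 0 12 0 0 0 60; -1 0 24 0 0 0 60; -1 0 37 0 0 0 60; -1 0 50 0 0 0 60; -1 0 63 0 0 0 60")

```text
time: 27.15
eef_pos: [0.482, 0.1975, 0.1034]
orientation: [[-0.999, 0.037, 0.002], [0.037, 0.999, 0.001], [-0.002, 0.001, -1.0]]
force: [0.3, -0.3, 0.3]
grip_width: 0.0598
grasp_force: 0.0
```

arm_command(rows="0 0 0 0 0 0 40; 0 0 0 0 0 0 20; 0 0 0 0 0 0 20; 0 0 0 0 0 0 15; 0 0 0 0 0 0 15", squeeze=60)

```text
time: 27.57
eef_pos: [0.4821, 0.1973, 0.104]
orientation: [[-0.999, 0.037, 0.002], [0.037, 0.999, 0.001], [-0.002, 0.001, -1.0]]
force: [0.3, -1.6, 5.9]
grip_width: 0.0229
grasp_force: 59.4
```

arm_command(rows="0 0 0 0 0 0 15; 0 0 0 0 0 0 15; 0 0 0 0 0 0 15; 0 0 0 0 0 0 15; 0 0 0 0 0 0 15")

```text
time: 27.98
eef_pos: [0.4821, 0.1973, 0.104]
orientation: [[-0.999, 0.037, 0.002], [0.037, 0.999, 0.001], [-0.002, 0.001, -1.0]]
force: [-0.7, -0.6, 6.8]
grip_width: 0.0234
grasp_force: 59.5
```

arm_command(rows="0 0 -10 0 0 0 15; 0 0 -30 0 0 0 15; 0 0 -60 0 0 0 15; 0 0 -80 0 0 0 15; 0 0 -100 0 0 0 15")

```text
time: 28.4
eef_pos: [0.4808, 0.1972, 0.2046]
orientation: [[-0.999, 0.037, 0.0], [0.037, 0.999, 0.0], [-0.0, 0.0, -1.0]]
force: [-0.6, 0.9, -3.7]
grip_width: 0.0233
grasp_force: 58.7
```

arm_command(rows="0 0 0 0 0 -0.6 15; 0 0 0 0 0 -1.2 15; 0 0 0 0 0 -1.8 15; 0 0 0 0 0 -2.4 15; 0 0 0 0 0 -3 15")

```text
time: 28.82
eef_pos: [0.4804, 0.1969, 0.2015]
orientation: [[-1.0, -0.017, -0.002], [-0.017, 1.0, -0.001], [0.002, -0.001, -1.0]]
force: [-0.8, -0.5, -3.4]
grip_width: 0.0233
grasp_force: 58.7
```

arm_command(rows="0 0 0 0 0 0 15; 0 0 0 0 0 0 15; 0 0 0 0 0 0 15; 0 0 0 0 0 0 15; 0 0 0 0 0 0 15")

```text
time: 29.23
eef_pos: [0.4811, 0.1972, 0.2026]
orientation: [[-1.0, -0.016, -0.0], [-0.016, 1.0, -0.0], [0.0, -0.0, -1.0]]
force: [-0.0, -0.2, -2.2]
grip_width: 0.0236
grasp_force: 58.7
```

```bash
cat > lips.py <<'E'
from plan import *
np.set_printoptions(precision=4,suppress=True)
def lips(name,z):
    s=get_state();print(s['eef_pos'],s['force'],s['grip_width'])
    c=calibration('wrist');im=snap(name and 'wrist',name)
    h=cv2.cvtColor(im,cv2.COLOR_BGR2HSV);m=(h[...,0]>19)&(h[...,0]<32)&(h[...,1]>150)&(h[...,2]>110)
    k,l,st,cc=cv2.connectedComponentsWithStats(m.astype(np.uint8))
    for i in range(1,k):
        if st[i][4]>60 and cc[i][1]>200:
            v,u=np.where(l==i)
            e=[]
            for ue in(u.min(),u.max()):
                vv=v[abs(u-ue)<=1].max();e.append(onz('wrist',ue+(.5 if ue==u.max() else -.5),vv,z+.01,c)[:2])
            print(st[i],'ends',*e)
E
python3 - <<'E'
from lips import *
lips('w12.png',.206)
E
```

```text
[0.4811 0.1972 0.2026] [-0.0472 -0.2072 -2.1717] 0.023630857541080456
```

Run:
```python
from plan import *
plan(.535,.157,.30,1.2,15)
```

```text
-10.6 -8.2 -19.5 0 0 -0.06 15; -21.3 -16.4 -38.9 0 0 -0.12 15; -31.9 -24.6 -58.4 0 0 -0.18 15; -42.6 -32.8 -77.9 0 0 -0.24 15; -53.2 -41.0 -97.4 0 0 -0.31 15
```

arm_command(rows="-11 -8 -19 0 0 0 15; -21 -16 -39 0 0 0 15; -32 -25 -58 0 0 0 15; -43 -33 -78 0 0 -0.3 15; -53 -41 -97 0 0 -0.3 15")

```text
time: 29.7
eef_pos: [0.5352, 0.1565, 0.3008]
orientation: [[-1.0, -0.021, 0.0], [-0.021, 1.0, -0.0], [-0.0, -0.0, -1.0]]
force: [-0.0, 0.5, -2.5]
grip_width: 0.0235
grasp_force: 59.1
```

arm_command(rows="0 0 0 0 0 0 15; 0 0 0 0 0 0 15; 0 0 0 0 0 0 15; 0 0 0 0 0 0 15; 0 0 0 0 0 0 15")

```text
time: 30.12
eef_pos: [0.5337, 0.1576, 0.2985]
orientation: [[-1.0, -0.022, -0.002], [-0.022, 1.0, -0.0], [0.002, -0.0, -1.0]]
force: [0.1, 0.5, -2.4]
grip_width: 0.0229
grasp_force: 59.1
```

Run:
```python
from lips import *
lips('w12.png',.206)
```

```text
[0.5337 0.1576 0.2985] [ 0.1113  0.4881 -2.405 ] 0.0228890012302495
[403 263  25  13 207] ends [0.6051 0.2956] [0.6088 0.3266]
[363 270  29  10 151] ends [0.6036 0.2526] [0.6089 0.2843]
```

arm_command(rows="-6 0 12 0 0 0 15; -12 0 25 0 0 0 15; -18 -1 38 0 0 0 15; -21 -2 50 0 0 0 15; -21 -2 61 0 0 0 15")

```text
time: 30.58
eef_pos: [0.5563, 0.1551, 0.2364]
orientation: [[-1.0, -0.021, -0.001], [-0.021, 1.0, -0.001], [0.001, -0.001, -1.0]]
force: [-0.7, -0.7, -3.4]
grip_width: 0.0232
grasp_force: 59.0
```

arm_command(rows="0 0 0 0 0 0 15; 0 0 0 0 0 0 15; 0 0 0 0 0 0 15; 0 0 0 0 0 0 15; 0 0 0 0 0 0 15")

```text
time: 31.0
eef_pos: [0.5561, 0.1557, 0.2394]
orientation: [[-1.0, -0.021, 0.001], [-0.021, 1.0, 0.0], [-0.001, 0.0, -1.0]]
force: [0.5, -0.9, -2.7]
grip_width: 0.0233
grasp_force: 59.1
```

Run:
```python
from lips import *
lips('w13.png',.206)
im=cv2.imread('pics/w13.png');h=cv2.cvtColor(im,cv2.COLOR_BGR2HSV)
m=(h[...,0]>17)&(h[...,0]<34)&(h[...,1]>120)&(h[...,2]>60)
c=calibration('wrist')
for v in range(296,324,3):
    u=np.where(m[v,200:340])[0]+200; 
    if len(u): j=np.where(np.diff(u)>3)[0]; print(v,u.min(),[(u[i],u[i+1],onz('wrist',(u[i]+u[i+1])/2,v,.214,c)[:2].round(4)) for i in j],u.max())
```

```text
[0.5561 0.1557 0.2394] [ 0.5163 -0.9401 -2.7463] 0.02332824615138409
[381 279  46  19 447] ends [0.5973 0.241 ] [0.6079 0.2841]
[440 278  27  12 175] ends [0.6064 0.2964] [0.6073 0.326 ]
[122 281  21  16 137] ends [0.6165 0.0507] [0.6017 0.0713]
[271 293  17  13 151] ends [0.6149 0.1629] [0.6139 0.1748]
[236 294   8  11  71] ends [0.6147 0.1383] [0.6144 0.1439]
296 237 [(np.int64(244), np.int64(270), array([0.6083, 0.1532]))] 286
299 236 [(np.int64(244), np.int64(270), array([0.611 , 0.1533]))] 287
302 236 [(np.int64(243), np.int64(270), array([0.6138, 0.153 ]))] 287
305 236 [(np.int64(243), np.int64(270), array([0.6166, 0.153 ]))] 287
```

arm_command(rows="-7 -2 0 0 0 0 15; -14 -3.5 0 0 0 0 15; -22 -3.5 0 0 0 0 15; -30 -3.5 0 0 0 0 15; -40 -3.5 0 0 0 0 15")

```text
time: 31.47
eef_pos: [0.5968, 0.1527, 0.2386]
orientation: [[-1.0, -0.021, -0.0], [-0.021, 1.0, 0.0], [0.0, 0.0, -1.0]]
force: [-0.5, 1.2, -2.9]
grip_width: 0.0234
grasp_force: 59.1
```

arm_command(rows="-9 0 0 0 0 0 15; -18 0 0 0 0 0 15; -27 0 0 0 0 0 15; -36 0 0 0 0 0 15; -44 0 0 0 0 0 15")

```text
time: 31.88
eef_pos: [0.641, 0.1537, 0.2383]
orientation: [[-1.0, -0.021, -0.0], [-0.021, 1.0, -0.0], [0.0, -0.0, -1.0]]
force: [-0.5, -0.6, -3.1]
grip_width: 0.0229
grasp_force: 59.1
```

arm_command(rows="0 0 0 0 0 0 15; 0 0 2 0 0 0 15; 0 0 5 0 0 0 15; 0 0 8 0 0 0 15; 0 0 11 0 0 0 15")

```text
time: 32.3
eef_pos: [0.6394, 0.1537, 0.2274]
orientation: [[-1.0, -0.021, -0.0], [-0.021, 1.0, -0.0], [0.0, -0.0, -1.0]]
force: [0.5, -0.4, -2.8]
grip_width: 0.0228
grasp_force: 59.1
```

arm_command(rows="0 0 2.5 0 0 0 15; 0 0 5 0 0 0 15; 0 0 7.5 0 0 0 15; 0 0 10 0 0 0 15; 0 0 12 0 0 0 15")

```text
time: 32.72
eef_pos: [0.6398, 0.1537, 0.2155]
orientation: [[-1.0, -0.021, -0.0], [-0.021, 1.0, -0.0], [0.0, -0.0, -1.0]]
force: [-0.4, -0.1, -2.2]
grip_width: 0.0233
grasp_force: 59.1
```

arm_command(rows="0 0 1 0 0 0 15; 0 0 3 0 0 0 15; 0 0 5 0 0 0 15; 0 0 7 0 0 0 15; 0 0 8 0 0 0 15")

```text
time: 33.13
eef_pos: [0.64, 0.1535, 0.2075]
orientation: [[-1.0, -0.021, 0.0], [-0.021, 1.0, -0.0], [-0.0, -0.0, -1.0]]
force: [-0.1, -0.9, -1.3]
grip_width: 0.0233
grasp_force: 59.2
```

arm_command(rows="0 0 0 0 0 0 15; 0 0 0 0 0 0 15; 0 0 0 0 0 0 15; 0 0 0 0 0 0 15; 0 0 0 0 0 0 15")

```text
time: 33.55
eef_pos: [0.64, 0.1537, 0.2078]
orientation: [[-1.0, -0.021, 0.0], [-0.021, 1.0, 0.0], [-0.0, 0.0, -1.0]]
force: [0.4, 0.1, -0.5]
grip_width: 0.023
grasp_force: 59.2
```

arm_command(rows="0 0 1 0 0 0 15; 0 -0.5 2.5 0 0 0 15; 0 -0.5 4 0 0 0 15; 0 -0.5 5 0 0 0 15; 0 -0.5 5 0 0 0 15")

```text
time: 33.97
eef_pos: [0.64, 0.1535, 0.2025]
orientation: [[-1.0, -0.021, 0.0], [-0.021, 1.0, 0.0], [-0.0, 0.0, -1.0]]
force: [-0.0, -1.0, -2.0]
grip_width: 0.023
grasp_force: 59.3
```

arm_command(rows="0 0 0 0 0 0 15; 0 0 0 0 0 0 15; 0 0 0 0 0 0 15; 0 0 0 0 0 0 15; 0 0 0 0 0 0 15")

```text
time: 34.38
eef_pos: [0.6399, 0.1535, 0.2028]
orientation: [[-1.0, -0.021, 0.0], [-0.021, 1.0, 0.0], [-0.0, 0.0, -1.0]]
force: [1.0, 1.6, -0.1]
grip_width: 0.023
grasp_force: 59.3
```

arm_command(rows="0 0 1 0 0 0 15; 0 0 2 0 0 0 15; 0 0 2 0 0 0 15; 0 0 2 0 0 0 15; 0 0 2 0 0 0 15")

```text
time: 34.8
eef_pos: [0.6399, 0.1533, 0.2007]
orientation: [[-1.0, -0.021, 0.0], [-0.021, 1.0, 0.0], [-0.0, 0.0, -1.0]]
force: [0.3, 2.0, 0.5]
grip_width: 0.0231
grasp_force: 59.4
```

arm_command(rows="0 0 0 0 0 0 15; 0 0 0 0 0 0 15; 0 0 0 0 0 0 15; 0 0 0 0 0 0 15; 0 0 0 0 0 0 15")

```text
time: 35.22
eef_pos: [0.6399, 0.1533, 0.2007]
orientation: [[-1.0, -0.021, 0.0], [-0.021, 1.0, 0.0], [-0.0, 0.0, -1.0]]
force: [-0.4, 2.0, -0.5]
grip_width: 0.0231
grasp_force: 59.4
```

arm_command(rows="0 0.5 1 0 0 0 15; 0 0.5 2 0 0 0 15; 0 0.5 2 0 0 0 15; 0 0.5 2 0 0 0 15; 0 0.5 2 0 0 0 15", squeeze=20)

```text
time: 35.63
eef_pos: [0.6399, 0.1533, 0.1986]
orientation: [[-1.0, -0.021, -0.0], [-0.021, 1.0, -0.001], [0.0, -0.001, -1.0]]
force: [0.1, -1.5, 0.4]
grip_width: 0.0229
grasp_force: 59.5
```

arm_command(rows="0 0 0 0 0 0 15; 0 0 0 0 0 0 24; 0 0 0 0 0 0 26; 0 0 0 0 0 0 29; 0 0 0 0 0 0 32")

```text
time: 36.05
eef_pos: [0.6397, 0.154, 0.1987]
orientation: [[-1.0, -0.021, -0.0], [-0.021, 1.0, 0.0], [0.0, 0.0, -1.0]]
force: [-0.5, 0.1, 0.3]
grip_width: 0.0319
grasp_force: 0.0
```

arm_command(rows="0 0 0 0 0 0 36; 0 0 0 0 0 0 38; 0 0 0 0 0 0 38; 0 0 0 0 0 0 38; 0 0 0 0 0 0 38")

```text
time: 36.47
eef_pos: [0.6399, 0.1537, 0.1987]
orientation: [[-1.0, -0.021, -0.0], [-0.021, 1.0, 0.0], [0.0, 0.0, -1.0]]
force: [0.6, 1.1, -0.0]
grip_width: 0.0377
grasp_force: 0.0
```

Run:
```python
from knob import *
s=get_state();print(s['eef_pos'],s['force'],s['moment'])
c=calibration('wrist');im=snap('wrist','w14.png');snap('side','s14.png')
h=cv2.cvtColor(im,cv2.COLOR_BGR2HSV)
m=(h[...,0]>=8)&(h[...,0]<=15)&(h[...,1]>115)&(h[...,2]>70);m[:200]=0
k,l,st,cc=cv2.connectedComponentsWithStats(cv2.morphologyEx(m.astype(np.uint8),2,np.ones((3,3))))
for i in range(1,k):
    if st[i][4]>150:print('brown',st[i],cc[i])
r=((h[...,0]<6)|(h[...,0]>174))&(h[...,1]>180)&(h[...,2]>60);r[:200]=0
v,u=np.where(r);print('red',u.mean(),v.mean(),onz('wrist',u.mean(),v.mean(),.185+.034,c))
```

```text
[0.6399 0.1537 0.1987] [ 0.6     1.0524 -0.0007] [-0.0102  0.0175  0.0288]
brown [252 200  23  12 162] [264.5    203.5432]
brown [ 362  200   28   62 1121] [375.4309 231.4398]
brown [454 205  20  49 442] [463.5633 228.7557]
brown [497 204  15  43 447] [505.8971 227.4765]
brown [  35  206   64   49 1554] [ 71.2767 234.3411]
brown [ 236  229   50   67 3183] [260.355  262.6937]
brown [  0 234  25  16 279] [  9.7599 242.3011]
brown [   0  252  108   96 6152] [ 40.1341 298.5163]
brown [ 408  278  104   74 4437] [471.824  310.0719]
brown [254 297  55  35 900] [288.1422 315.7667]
brown [132 324  45  49 847] [158.2349 349.7556]
brown [347 324  52  58 946] [367.3298 352.2632]
red 130.60805165210786 254.53133308013673 [0.636  0.0874 0.219 ]
```

arm_command(rows="0 0 -10 0 0 0 38; 0 0 -25 0 0 0 38; 0 0 -50 0 0 0 38; 0 0 -75 0 0 0 38; 0 0 -100 0 0 0 38")

```text
time: 36.98
eef_pos: [0.6397, 0.1536, 0.3006]
orientation: [[-1.0, -0.021, 0.0], [-0.021, 1.0, 0.0], [-0.0, 0.0, -1.0]]
force: [0.8, 0.7, -0.8]
grip_width: 0.0382
grasp_force: 0.0
```

Run:
```python
from plan import *
p=plan(.45,.374,.24,1.2,70)
```

```text
18.5 22.4 6.1 0 0 -0.00 70; 37.0 44.8 12.1 0 0 -0.00 70; 55.5 67.3 18.2 0 0 -0.00 70; 74.0 89.7 24.2 0 0 -0.00 70; 92.5 112.1 30.3 0 0 -0.00 70
18.5 22.4 6.1 0 0 -0.00 70; 37.0 44.9 12.1 0 0 -0.00 70; 55.5 67.3 18.2 0 0 -0.00 70; 74.0 89.7 24.2 0 0 -0.00 70; 92.5 112.1 30.3 0 0 -0.00 70
```

arm_command(rows="20 22 0 0 0 0 70; 40 45 0 0 0 0 70; 58 67 8 0 0 0 70; 76 90 18 0 0 0 70; 93 112 28 0 0 0 70")

```text
time: 37.4
eef_pos: [0.5436, 0.2649, 0.2717]
orientation: [[-1.0, -0.021, 0.002], [-0.021, 1.0, 0.001], [-0.002, 0.001, -1.0]]
force: [0.6, 0.4, 0.2]
grip_width: 0.0701
grasp_force: 0.0
```

arm_command(rows="18 22 8 0 0 0 70; 37 45 16 0 0 0 70; 55 67 23 0 0 0 70; 74 90 30 0 0 0 70; 93 112 35 0 0 0 70")

```text
time: 37.82
eef_pos: [0.4482, 0.3749, 0.236]
orientation: [[-1.0, -0.021, 0.0], [-0.021, 1.0, 0.0], [-0.0, 0.0, -1.0]]
force: [0.6, -0.7, -0.3]
grip_width: 0.0701
grasp_force: 0.0
```

arm_command(rows="0 0 10 0 0 0 70; 0 0 20 0 0 0 70; 0 0 30 0 0 0 70; 0 0 40 0 0 0 70; 0 0 40 0 0 0 70")

```text
time: 38.23
eef_pos: [0.4495, 0.3718, 0.1934]
orientation: [[-1.0, -0.019, -0.002], [-0.019, 1.0, -0.003], [0.002, -0.003, -1.0]]
force: [0.0, 0.3, -0.8]
grip_width: 0.0701
grasp_force: 0.0
```

Run:
```python
from knob import *
look('w15.png',.443,.374,lambda h:(h[...,0]>=5)&(h[...,0]<=15)&(h[...,1]>190)&(h[...,2]>70))
look('w15.png',.443,.374,lambda h:(h[...,0]>=5)&(h[...,0]<=15)&(h[...,1]>190)&(h[...,2]>170))
```

```text
[0.4495 0.3718 0.1934] [ 0.0157  0.2645 -0.7772] 0.07007439575694296
expect px 265.48497659065293 200.01041745826794Traceback (most recent call last):
  File "<stdin>", line 2, in <module>
  File "knob.py", line 10, in look
    i=1+np.argmax(st[1:,4]);print(st[i],cc[i]);cn=cv2.findContours((l==i).astype(np.uint8),0,1)[0][0]
        ~~~~~~~~~^^^^^^^^^^
    return _wrapfunc(a, 'argmax', axis=axis, out=out, **kwds)
    return bound(*args, **kwds)
ValueError: attempt to get argmax of an empty sequence
```

Run:
```python
from knob import *
im=cv2.imread('pics/w15.png');h=cv2.cvtColor(im,cv2.COLOR_BGR2HSV)
for v in range(160,250,8): print(v,' '.join('%d/%d/%d'%tuple(h[v,u]) for u in range(225,310,8)))
```

```text
160 15/114/243 15/116/243 15/114/244 38/4/254 0/0/255 0/0/255 0/0/255 0/0/255 0/0/255 17/110/247 17/110/247
168 15/119/238 15/117/240 15/118/240 0/0/255 0/0/255 20/10/240 20/9/243 26/8/247 0/0/255 15/109/240 15/114/242
176 14/123/224 14/122/227 14/126/227 0/0/255 19/8/245 11/56/227 11/183/196 10/80/191 20/6/250 15/115/235 14/120/236
184 14/123/231 14/120/233 14/119/232 30/1/255 11/183/191 10/186/196 14/169/252 13/171/252 19/8/248 14/122/232 14/121/233
192 12/119/139 15/118/238 15/115/241 15/114/241 14/167/253 18/152/255 17/154/255 17/154/255 10/121/169 16/112/245 16/113/246
200 13/116/92 14/126/87 13/126/162 13/121/164 14/170/252 17/154/255 17/155/255 16/157/255 14/168/253 13/125/174 12/125/177
208 12/122/134 13/125/131 13/128/220 14/123/232 14/120/233 16/158/255 16/160/255 16/161/255 12/154/241 14/116/238 13/126/203
216 13/123/139 13/122/140 12/123/141 13/123/141 14/119/234 12/160/242 12/170/234 12/122/157 13/124/154 14/122/235 12/121/139
224 13/126/140 13/123/139 13/121/141 13/126/140 13/123/139 12/123/141 12/124/140 13/125/141 13/124/140 13/120/138 12/123/141
232 13/125/133 13/124/134 13/125/135 13/121/135 12/122/134 12/123/135 13/122/136 13/119/135 13/126/132 13/120/136 13/124/134
240 13/125/143 13/125/143 13/125/143 13/124/142 13/121/143 14/126/144 13/123/145 13/123/143 13/126/142 13/124/144 13/122/144
248 13/122/140 14/122/138 13/122/140 12/118/136 13/124/136 13/121/137 13/121/139 13/121/137 13/125/137 12/118/141 14/122/138
```

Bright top face: S > 145 and V > 235.

Run:
```python
from knob import *
look('w16.png',.443,.374,lambda h:(h[...,1]>142)&(h[...,2]>225))
```

```text
[0.4497 0.3722 0.1945] [ 0.0395  0.0231 -0.3883] 0.06995342149757539
expect px 264.7951335693654 199.23620636516785
[253 180  40  38 949] [272.2813 198.6617]
[[279, 180], [253, 192], [266, 217], [292, 204]]
[[0.4283 0.3838]
 [0.4377 0.3654]
 [0.4569 0.3752]
 [0.4463 0.394 ]]
world rect mm ((442.72003173828125, 379.3175048828125), (23.57821273803711, 23.23248863220215), 30.23755645751953)
```

Run:
```python
from plan import *
p=plan(.4427,.3793,.16,28.5,60)
```

```text
1.4 1.3 7.1 0 0 -5.48 60; 2.8 2.7 14.1 0 0 -10.96 60; 4.2 4.0 21.2 0 0 -16.45 60; 5.7 5.3 28.2 0 0 -21.93 60; 7.1 6.7 35.3 0 0 -27.41 60
```

arm_command(rows="1 1 6 0 0 -5.5 60; 3 3 12 0 0 -11 60; 4 4 18 0 0 -16.5 60; 6 5 25 0 0 -22 60; 7 7 34 0 0 -27.4 60")

```text
time: 38.75
eef_pos: [0.443, 0.3806, 0.1625]
orientation: [[-0.876, -0.482, 0.002], [-0.482, 0.876, 0.001], [-0.002, 0.0, -1.0]]
force: [-1.1, -0.1, 0.1]
grip_width: 0.0598
grasp_force: 0.0
```

arm_command(rows="0 0 0 0 0 0 60; 0 0 0 0 0 0 60; 0 0 0 0 0 0 60; 0 0 0 0 0 0 60; 0 0 0 0 0 0 60")

```text
time: 39.17
eef_pos: [0.4425, 0.3807, 0.1623]
orientation: [[-0.879, -0.477, 0.001], [-0.477, 0.879, 0.0], [-0.001, 0.0, -1.0]]
force: [-0.1, -0.4, 0.6]
grip_width: 0.0601
grasp_force: 0.0
```

Run:
```python
from knob import *
look('w17.png',.443,.379,lambda h:(h[...,1]>142)&(h[...,2]>225))
p=plan(.4427,.3793,.103,28.5,60)
```

```text
[0.4425 0.3807 0.1623] [-0.0782 -0.4295  0.5844] 0.06005658092979849
expect px 258.82805405730795 225.1726038581739
[ 242  208   36   33 1150] [259.393  223.9261]
[[242, 209], [243, 239], [277, 237], [275, 208]]
[[0.4383 0.3646]
 [0.4566 0.3747]
 [0.4448 0.3933]
 [0.428  0.3823]]
world rect mm ((442.32000732421875, 379.1224670410156), (22.194042205810547, 22.47521209716797), 28.53399658203125)
0.1 -0.3 11.8 0 0 0.00 60; 0.1 -0.6 23.7 0 0 0.01 60; 0.2 -0.8 35.5 0 0 0.01 60; 0.3 -1.1 47.3 0 0 0.02 60; 0.4 -1.4 59.2 0 0 0.02 60
```

arm_command(rows="0 0 12 0 0 0 60; 0 -1 24 0 0 0 60; 0 -1 36 0 0 0 60; 0 -1 48 0 0 0 60; 0 -1 59 0 0 0 60")

```text
time: 39.63
eef_pos: [0.4427, 0.3798, 0.1023]
orientation: [[-0.878, -0.478, 0.0], [-0.478, 0.878, 0.0], [-0.0, -0.0, -1.0]]
force: [-0.4, 1.3, -0.1]
grip_width: 0.06
grasp_force: 0.0
```

arm_command(rows="0 0 0 0 0 0 40; 0 0 0 0 0 0 20; 0 0 0 0 0 0 20; 0 0 0 0 0 0 15; 0 0 0 0 0 0 15", squeeze=60)

```text
time: 40.05
eef_pos: [0.4429, 0.38, 0.1034]
orientation: [[-0.878, -0.478, 0.001], [-0.478, 0.878, 0.001], [-0.001, 0.0, -1.0]]
force: [0.0, -0.8, 0.1]
grip_width: 0.0229
grasp_force: 59.3
```

arm_command(rows="0 0 0 0 0 0 15; 0 0 0 0 0 0 15; 0 0 0 0 0 0 15; 0 0 0 0 0 0 15; 0 0 0 0 0 0 15")

```text
time: 40.47
eef_pos: [0.443, 0.38, 0.1034]
orientation: [[-0.878, -0.478, 0.001], [-0.478, 0.878, 0.001], [-0.001, 0.0, -1.0]]
force: [-0.0, -0.9, 5.2]
grip_width: 0.023
grasp_force: 60.0
```

arm_command(rows="0 0 -15 0 0 0 15; 0 0 -40 0 0 0 15; 0 0 -75 0 0 0 15; 0 0 -110 0 0 0 15; 0 0 -145 0 0 0 15")

```text
time: 40.88
eef_pos: [0.4418, 0.3793, 0.2483]
orientation: [[-0.878, -0.479, -0.002], [-0.479, 0.878, -0.001], [0.002, -0.0, -1.0]]
force: [0.4, -0.0, -3.0]
grip_width: 0.0231
grasp_force: 59.3
```

Run:
```python
from plan import *
s=get_state();print(s['eef_pos'],s['force'])
p=plan(.53,.225,.30,1.5,15,n=2)
```

```text
[0.44176831 0.37930293 0.24833053] [ 0.37008685 -0.01684076 -2.96112006]
-0.4 -17.8 -5.2 0 0 2.71 15; -0.7 -35.5 -10.3 0 0 5.42 15; -1.1 -53.3 -15.5 0 0 8.13 15; -1.4 -71.1 -20.7 0 0 10.85 15; -1.8 -88.9 -25.8 0 0 13.56 15
-4.5 -17.2 -5.2 0 0 2.71 15; -9.0 -34.4 -10.3 0 0 5.42 15; -13.5 -51.6 -15.5 0 0 8.13 15; -18.0 -68.8 -20.7 0 0 10.85 15; -22.6 -86.0 -25.8 0 0 13.56 15
```

arm_command(rows="0 -18 -5 0 0 2.7 15; -1 -36 -10 0 0 5.4 15; -1 -53 -16 0 0 8.1 15; -1 -71 -21 0 0 10.8 15; -2 -89 -26 0 0 13.5 15")

```text
time: 41.3
eef_pos: [0.4874, 0.2998, 0.2726]
orientation: [[-0.967, -0.255, -0.002], [-0.255, 0.967, -0.002], [0.003, -0.001, -1.0]]
force: [-0.1, -0.9, -2.5]
grip_width: 0.0236
grasp_force: 59.4
```

arm_command(rows="-5 -17 -5 0 0 2.7 15; -9 -34 -10 0 0 5.4 15; -14 -52 -16 0 0 8.1 15; -18 -69 -21 0 0 10.8 15; -23 -86 -26 0 0 13.5 15")

```text
time: 41.72
eef_pos: [0.5323, 0.2238, 0.3002]
orientation: [[-1.0, -0.023, 0.0], [-0.023, 1.0, -0.0], [-0.0, -0.0, -1.0]]
force: [1.2, 0.6, -3.5]
grip_width: 0.0233
grasp_force: 59.4
```

arm_command(rows="0 0 5 0 0 0 15; -6 0 20 0 0 0 15; -12 0 40 0 0 0 15; -18 -1 60 0 0 0 15; -22 -3 77 0 0 0 15")

```text
time: 42.13
eef_pos: [0.5541, 0.223, 0.2214]
orientation: [[-1.0, -0.027, -0.0], [-0.027, 1.0, 0.0], [0.0, 0.0, -1.0]]
force: [0.7, 0.5, -3.7]
grip_width: 0.023
grasp_force: 59.4
```

arm_command(rows="0 0 0 0 0 0 15; 0 0 0 0 0 0 15; 0 0 0 0 0 0 15; 0 0 0 0 0 0 15; 0 0 0 0 0 0 15")

```text
time: 42.55
eef_pos: [0.554, 0.2236, 0.2241]
orientation: [[-1.0, -0.028, 0.002], [-0.028, 1.0, 0.001], [-0.002, 0.001, -1.0]]
force: [-0.0, 0.0, -4.2]
grip_width: 0.023
grasp_force: 59.4
```

```bash
cat > gap.py <<'E'
from lips import *
def gap(name,z):
    lips(name,z)
    im=cv2.imread('pics/'+name);h=cv2.cvtColor(im,cv2.COLOR_BGR2HSV)
    m=(h[...,0]>17)&(h[...,0]<34)&(h[...,1]>120)&(h[...,2]>60);c=calibration('wrist')
    for v in range(284,330,4):
        u=np.where(m[v,200:340])[0]+200
        if len(u): j=np.where(np.diff(u)>3)[0]; print(v,u.min(),[(int(u[i]),int(u[i+1]),onz('wrist',(u[i]+u[i+1])/2,v,z+.008,c)[:2].round(4)) for i in j],u.max())
E
python3 -c "
from gap import *
gap('w18.png',.188)"
```

```text
[0.554  0.2236 0.2241] [-0.0013  0.031  -4.2262] 0.02301283141693137
[ 53 271  30  17 297] ends [0.6131 0.049 ] [0.6073 0.0836]
[ 92 276  45  20 419] ends [0.616  0.0899] [0.6056 0.1328]
[271 295  16   9 108] ends [0.613  0.2313] [0.6129 0.2428]
296 237 [(240, 282, array([0.608 , 0.2244]))] 286
300 236 [(244, 270, array([0.6118, 0.2216]))] 287
304 272 [] 286
```

arm_command(rows="-7 -2 1 0 0 0 15; -14 -3.7 2 0 0 0 15; -22 -3.7 3 0 0 0 15; -31 -3.7 3 0 0 0 15; -41 -3.7 3 0 0 0 15")

```text
time: 43.02
eef_pos: [0.5957, 0.2204, 0.2194]
orientation: [[-1.0, -0.027, -0.0], [-0.027, 1.0, -0.0], [0.0, -0.0, -1.0]]
force: [-0.3, 0.7, -3.8]
grip_width: 0.0231
grasp_force: 59.4
```

arm_command(rows="-9 0 0 0 0 0 15; -18 0 0 0 0 0 15; -27 0 0 0 0 0 15; -36 0 0 0 0 0 15; -45 0 0 0 0 0 15")

```text
time: 43.43
eef_pos: [0.6408, 0.2217, 0.2193]
orientation: [[-1.0, -0.028, -0.0], [-0.028, 1.0, -0.0], [0.0, -0.0, -1.0]]
force: [0.6, -0.0, -3.3]
grip_width: 0.0229
grasp_force: 59.4
```

arm_command(rows="0 0 0 0 0 0 15; 0 0 3 0 0 0 15; 0 0 6 0 0 0 15; 0 0 10 0 0 0 15; 0 0 13 0 0 0 15")

```text
time: 43.85
eef_pos: [0.6391, 0.2219, 0.2061]
orientation: [[-1.0, -0.028, -0.001], [-0.028, 1.0, -0.0], [0.001, -0.0, -1.0]]
force: [-0.4, 0.6, -3.5]
grip_width: 0.0231
grasp_force: 59.5
```

arm_command(rows="0 0 2.5 0 0 0 15; 0 0 5 0 0 0 15; 0 0 7.5 0 0 0 15; 0 0 10 0 0 0 15; 0 0 12 0 0 0 15")

```text
time: 44.27
eef_pos: [0.6397, 0.2218, 0.1945]
orientation: [[-1.0, -0.028, 0.0], [-0.028, 1.0, -0.0], [-0.0, -0.0, -1.0]]
force: [-0.1, 0.6, -2.6]
grip_width: 0.0231
grasp_force: 59.5
```

arm_command(rows="0 0 2 0 0 0 15; 0 0 4 0 0 0 15; 0 0 6 0 0 0 15; 0 0 8 0 0 0 15; 0 0 10 0 0 0 15")

```text
time: 44.68
eef_pos: [0.6397, 0.2216, 0.1846]
orientation: [[-1.0, -0.028, 0.0], [-0.028, 1.0, -0.0], [-0.0, -0.0, -1.0]]
force: [-1.1, -1.2, -0.3]
grip_width: 0.0233
grasp_force: 59.6
```

arm_command(rows="0 0 0 0 0 0 15; 0 0 0 0 0 0 15; 0 0 0 0 0 0 15; 0 0 0 0 0 0 15; 0 0 0 0 0 0 15")

```text
time: 45.1
eef_pos: [0.6398, 0.2218, 0.1849]
orientation: [[-1.0, -0.028, 0.0], [-0.028, 1.0, 0.0], [-0.0, 0.0, -1.0]]
force: [-0.2, -0.4, -0.9]
grip_width: 0.023
grasp_force: 59.6
```

arm_command(rows="0 0 1 0 0 0 15; 0 0 2.5 0 0 0 15; 0 -0.5 4 0 0 0 15; 0 -0.5 5 0 0 0 15; 0 -0.5 5 0 0 0 15")

```text
time: 45.52
eef_pos: [0.6398, 0.2218, 0.1795]
orientation: [[-1.0, -0.028, 0.0], [-0.028, 1.0, 0.001], [-0.0, 0.001, -1.0]]
force: [0.2, 1.1, -0.0]
grip_width: 0.0232
grasp_force: 59.8
```

arm_command(rows="0 0 0 0 0 0 15; 0 0 0 0 0 0 15; 0 0 0 0 0 0 15; 0 0 0 0 0 0 15; 0 0 0 0 0 0 15")

```text
time: 45.93
eef_pos: [0.6398, 0.2217, 0.1798]
orientation: [[-1.0, -0.028, 0.0], [-0.028, 1.0, 0.001], [-0.0, 0.001, -1.0]]
force: [0.4, 2.0, 0.2]
grip_width: 0.023
grasp_force: 59.9
```

arm_command(rows="0 0 1 0 0 0 15; 0 0 2 0 0 0 15; 0 0 2.5 0 0 0 15; 0 0 2.5 0 0 0 15; 0 0 2.5 0 0 0 15")

```text
time: 46.35
eef_pos: [0.6397, 0.2213, 0.1771]
orientation: [[-1.0, -0.028, -0.0], [-0.028, 1.0, -0.0], [0.0, -0.0, -1.0]]
force: [0.1, 2.1, 1.0]
grip_width: 0.0233
grasp_force: 59.9
```

arm_command(rows="0 0 0 0 0 0 15; 0 0 0 0 0 0 15; 0 0 0 0 0 0 15; 0 0 0 0 0 0 15; 0 0 0 0 0 0 15")

```text
time: 46.77
eef_pos: [0.6397, 0.2213, 0.1772]
orientation: [[-1.0, -0.028, -0.0], [-0.028, 1.0, -0.0], [0.0, -0.0, -1.0]]
force: [1.2, 2.3, 1.1]
grip_width: 0.0234
grasp_force: 59.9
```

arm_command(rows="0 0.5 -0.5 0 0 0 15; 0 0.7 -1 0 0 0 15; 0 0.7 -1.5 0 0 0 15; 0 0.7 -1.5 0 0 0 15; 0 0.7 -1.5 0 0 0 15", squeeze=20)

```text
time: 47.18
eef_pos: [0.6396, 0.2214, 0.1786]
orientation: [[-1.0, -0.027, -0.0], [-0.027, 1.0, -0.001], [0.0, -0.001, -1.0]]
force: [0.4, -1.3, -0.3]
grip_width: 0.0231
grasp_force: 60.0
```

arm_command(rows="0 0 0 0 0 0 15; 0 0 0 0 0 0 24; 0 0 0 0 0 0 26; 0 0 0 0 0 0 29; 0 0 0 0 0 0 32")

```text
time: 47.6
eef_pos: [0.6397, 0.2224, 0.1787]
orientation: [[-1.0, -0.028, 0.0], [-0.028, 1.0, 0.0], [-0.0, 0.0, -1.0]]
force: [0.6, -0.5, 0.5]
grip_width: 0.0323
grasp_force: 0.0
```

arm_command(rows="0 0 0 0 0 0 36; 0 0 0 0 0 0 38; 0 0 0 0 0 0 38; 0 0 0 0 0 0 38; 0 0 0 0 0 0 38")

```text
time: 48.02
eef_pos: [0.6397, 0.222, 0.1787]
orientation: [[-1.0, -0.028, 0.0], [-0.028, 1.0, 0.0], [-0.0, 0.0, -1.0]]
force: [-0.3, -0.2, -0.5]
grip_width: 0.0378
grasp_force: 0.0
```

arm_command(rows="0 0 -10 0 0 0 38; 0 0 -25 0 0 0 38; 0 0 -50 0 0 0 38; 0 0 -80 0 0 0 38; 0 0 -110 0 0 0 38")

```text
time: 48.43
eef_pos: [0.6393, 0.2219, 0.2904]
orientation: [[-1.0, -0.028, -0.0], [-0.028, 1.0, -0.0], [0.0, -0.0, -1.0]]
force: [0.8, 0.2, -0.4]
grip_width: 0.0378
grasp_force: 0.0
```

Run:
```python
from plan import *
p=plan(.45,.04,.27,0,0)
```

```text
19.4 -17.7 2.0 0 0 0.16 0; 38.9 -35.3 4.1 0 0 0.32 0; 58.3 -53.0 6.1 0 0 0.48 0; 77.7 -70.6 8.2 0 0 0.64 0; 97.2 -88.3 10.2 0 0 0.80 0
19.2 -17.9 2.0 0 0 0.16 0; 38.4 -35.8 4.1 0 0 0.32 0; 57.6 -53.8 6.1 0 0 0.48 0; 76.7 -71.7 8.2 0 0 0.64 0; 95.9 -89.6 10.2 0 0 0.80 0
```

arm_command(rows="19 -18 0 0 0 0 0; 39 -35 0 0 0 0 0; 58 -53 4 0 0 0.5 0; 78 -71 8 0 0 0.6 0; 97 -88 10 0 0 0.8 0")

```text
time: 48.85
eef_pos: [0.544, 0.1303, 0.2792]
orientation: [[-1.0, -0.014, 0.001], [-0.014, 1.0, -0.0], [-0.001, -0.0, -1.0]]
force: [0.3, -0.6, -0.4]
grip_width: 0.0001
grasp_force: 0.0
```

arm_command(rows="19 -18 2 0 0 0 0; 38 -36 4 0 0 0.3 0; 58 -54 6 0 0 0.5 0; 77 -72 8 0 0 0.6 0; 96 -90 10 0 0 0.8 0")

```text
time: 49.27
eef_pos: [0.4495, 0.0393, 0.2695]
orientation: [[-1.0, 0.0, 0.001], [0.0, 1.0, 0.0], [-0.001, 0.0, -1.0]]
force: [-0.0, 0.2, 0.4]
grip_width: -0.0001
grasp_force: 0.0
```

arm_command(rows="0 0 0 0 0 0 0; 0 0 0 0 0 0 0; 0 0 0 0 0 0 0; 0 0 0 0 0 0 0; 0 0 0 0 0 0 0")

```text
time: 49.68
eef_pos: [0.4511, 0.0409, 0.2688]
orientation: [[-1.0, -0.001, 0.0], [-0.001, 1.0, 0.0], [-0.0, 0.0, -1.0]]
force: [0.2, 0.6, 0.2]
grip_width: 0.0001
grasp_force: 0.0
```

Run:
```python
from knob import *
s=get_state();print(s['eef_pos'],s['force'],s['grip_width'])
c=calibration('wrist');w=snap('wrist','w19.png');sd=snap('side','s19.png')
h=cv2.cvtColor(w,cv2.COLOR_BGR2HSV);g=((h[...,1]<40)&(h[...,2]>90)).astype(np.uint8)
y=((h[...,0]>19)&(h[...,0]<32)&(h[...,1]>130)).astype(np.uint8)
for nm,m,z,am in(('grey',g,.062,15),('brass',y,.03,300)):
    k,l,st,cc=cv2.connectedComponentsWithStats(m)
    for i in range(1,k):
        if st[i][4]>am and cc[i][1]<260:print(nm,st[i],cc[i],onz('wrist',*cc[i],z,c))
o=np.zeros((384,800,3),np.uint8);o[:,:416]=w[:,48:464];o[:,416:]=cv2.resize(sd[150:246,180:276],(384,384),interpolation=cv2.INTER_CUBIC);cv2.imwrite('pics/w19b.png',o)
```

```text
[0.4511 0.0409 0.2688] [0.1593 0.6078 0.1961] 0.00012210458106073942
grey [406   0  27  28 344] [417.5814  10.7006] [0.2428 0.239  0.062 ]
grey [333  59  24  30 463] [343.1425  73.6911] [0.3389 0.1364 0.062 ]
grey [  1  65  10  16 116] [ 5.2931 72.181 ] [ 0.2939 -0.3508  0.062 ]
grey [123  77  36  43 346] [139.8526  93.2283] [ 0.359  -0.1076  0.062 ]
grey [216  90  23  24 198] [226.7071 101.5101] [0.3748 0.0001 0.062 ]
grey [371  95   6   8  27] [373.4444  98.4074] [0.3661 0.1758 0.062 ]
grey [229 202  15  17 203] [236.2512 210.2414] [0.509  0.0088 0.062 ]
grey [246 233  12  41 368] [252.5788 251.8614] [0.5687 0.0288 0.062 ]
grey [265 233  12  41 364] [270.2802 251.5082] [0.5681 0.0524 0.062 ]
brass [214 174  44  50 793] [233.8008 194.6923] [0.4989 0.0032 0.03  ]
```

View pics/w19b.png

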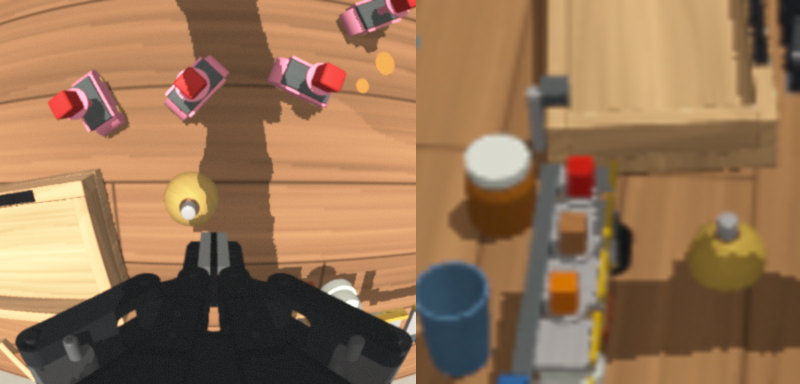

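All three tools hang in the arm: knobs at (580,178), (572,232) and (564,292). The bell was knocked, and its plunger is now at wrist crop (188,211) and side crop (727,222).

Run:
```python
from knob import *
print(onz('side',257.75,204.5,.062),onz('wrist',236.25,212,.062))
plan(.510,.010,.11,0,0,n=2)
```

```text
[0.51  0.011 0.062] [0.5109 0.0085 0.062 ]
-5.9 -3.1 15.9 0 0 0.01 0; -11.8 -6.1 31.7 0 0 0.01 0; -17.7 -9.2 47.6 0 0 0.02 0; -23.7 -12.3 63.4 0 0 0.02 0; -29.6 -15.3 79.3 0 0 0.03 0
-5.9 -3.1 15.9 0 0 0.01 0; -11.8 -6.1 31.7 0 0 0.01 0; -17.8 -9.2 47.6 0 0 0.02 0; -23.7 -12.3 63.4 0 0 0.02 0; -29.6 -15.3 79.3 0 0 0.03 0
```

arm_command(rows="-12 -6 10 0 0 0 0; -24 -12 20 0 0 0 0; -36 -19 35 0 0 0 0; -48 -25 55 0 0 0 0; -59 -31 75 0 0 0 0")

```text
time: 50.2
eef_pos: [0.5106, 0.0091, 0.193]
orientation: [[-1.0, -0.001, 0.001], [-0.001, 1.0, 0.0], [-0.001, 0.0, -1.0]]
force: [0.1, 0.5, -0.0]
grip_width: 0.0003
grasp_force: 0.0
```

arm_command(rows="0 0 20 0 0 0 0; 0 0 40 0 0 0 0; 0 0 60 0 0 0 0; 0 0 80 0 0 0 0; 0 0 90 0 0 0 0")

```text
time: 50.62
eef_pos: [0.5086, 0.0094, 0.1013]
orientation: [[-1.0, -0.0, -0.003], [-0.0, 1.0, 0.0], [0.003, 0.0, -1.0]]
force: [0.0, -0.7, 0.9]
grip_width: -0.0001
grasp_force: 0.0
```

arm_command(rows="0 0 10 0 0 0 0; 0 0 20 0 0 0 0; 0 0 28 0 0 0 0; 0 0 34 0 0 0 0; 0 0 36 0 0 0 0")

```text
time: 51.03
eef_pos: [0.5091, 0.0092, 0.0667]
orientation: [[-1.0, -0.0, -0.001], [-0.0, 1.0, -0.0], [0.001, -0.0, -1.0]]
force: [0.5, -0.3, -0.1]
grip_width: -0.0001
grasp_force: 0.0
```

Run:
```python
from knob import *
s=get_state();print(s['eef_pos'],s['force'])
c=calibration('wrist');w=snap('wrist','w20.png')
h=cv2.cvtColor(w,cv2.COLOR_BGR2HSV);g=((h[...,1]<40)&(h[...,2]>90)).astype(np.uint8)
k,l,st,cc=cv2.connectedComponentsWithStats(g)
for i in range(1,k):
    if st[i][4]>40 and 190<cc[i][0]<330 and cc[i][1]>150:print(st[i],cc[i],onz('wrist',*cc[i],.062,c))
print(proj('wrist',np.array([.51,.01,.062]),c))
```

```text
[0.5091 0.0092 0.0667] [ 0.4767 -0.2933 -0.1383]
[ 245  221   32   53 1047] [260.6543 245.2225] [0.5097 0.0084 0.062 ]
[263.5621 245.6487]
```

Well placed. Pressing now in small steps.

arm_command(rows="0 0 2 0 0 0 0; 0 0 4 0 0 0 0; 0 0 6 0 0 0 0; 0 0 7 0 0 0 0; 0 0 7 0 0 0 0")

```text
time: 51.5
eef_pos: [0.5097, 0.009, 0.0609]
orientation: [[-1.0, 0.0, 0.001], [0.0, 1.0, 0.0], [-0.001, 0.0, -1.0]]
force: [0.3, -0.2, 1.8]
grip_width: -0.0
grasp_force: 1.0
```

arm_command(rows="0 0 1 0 0 0 0; 0 0 2 0 0 0 0; 0 0 3 0 0 0 0; 0 0 4 0 0 0 0; 0 0 4 0 0 0 0")

```text
time: 51.92
eef_pos: [0.5097, 0.0091, 0.0567]
orientation: [[-1.0, 0.0, 0.001], [0.0, 1.0, 0.0], [-0.001, 0.0, -1.0]]
force: [0.6, 1.4, 4.4]
grip_width: -0.0003
grasp_force: 2.0
```

arm_command(rows="0 0 1 0 0 0 0; 0 0 2 0 0 0 0; 0 0 3 0 0 0 0; 0 0 3 0 0 0 0; 0 0 3 0 0 0 0")

```text
time: 52.33
eef_pos: [0.5098, 0.009, 0.0549]
orientation: [[-1.0, 0.0, 0.001], [0.0, 1.0, -0.0], [-0.001, -0.0, -1.0]]
force: [-2.5, 0.4, 16.8]
grip_width: -0.0
grasp_force: 8.9
```

The plunger is at its stop (16.8 N). Releasing and backing off.

arm_command(rows="0 0 -5 0 0 0 0; 0 0 -15 0 0 0 0; 0 0 -40 0 0 0 0; 0 0 -70 0 0 0 0; 0 0 -100 0 0 0 0")

```text
time: 52.75
eef_pos: [0.5081, 0.009, 0.1544]
orientation: [[-1.0, 0.0, -0.003], [0.0, 1.0, -0.0], [0.003, -0.0, -1.0]]
force: [0.7, 0.1, -0.3]
grip_width: -0.0001
grasp_force: 0.0
```

arm_command(rows="0 0 -20 0 0 0 0; 0 0 -40 0 0 0 0; 10 0 -60 0 0 0 0; 20 0 -80 0 0 0 0; 30 0 -90 0 0 0 0")

```text
time: 53.17
eef_pos: [0.479, 0.009, 0.2456]
orientation: [[-1.0, 0.0, 0.001], [0.0, 1.0, 0.0], [-0.001, 0.0, -1.0]]
force: [0.7, -0.5, 0.0]
grip_width: -0.0002
grasp_force: 0.0
```

arm_command(rows="0 0 0 0 0 0 0; 0 0 0 0 0 0 0; 0 0 0 0 0 0 0; 0 0 0 0 0 0 0; 0 0 0 0 0 0 0")

```text
time: 53.58
eef_pos: [0.4793, 0.0091, 0.2426]
orientation: [[-1.0, 0.0, -0.002], [0.0, 1.0, -0.0], [0.002, -0.0, -1.0]]
force: [0.1, 0.7, 0.6]
grip_width: 0.0002
grasp_force: 0.0
```

Run:
```python
from knob import *
s=get_state();print(s['eef_pos'],s['force'],s['time'])
a=cv2.imread('pics/s19.png').astype(int);b=snap('side','s20.png').astype(int)
d=abs(a-b).max(2);print('rack region changed px',(d[180:240,205:240]>40).sum())
print('bell region',(d[195:225,245:275]>40).sum())
for z,(u,v) in((.203,(221,194.5)),(.203,(219,208)),(.203,(217,223))):print(onz('side',u,v,z))
g=cv2.imread('pics/s20.png');gr=g.max(2)
n,l,st,cc=cv2.connectedComponentsWithStats((gr[125:175,245:275]<60).astype(np.uint8))
print(st[1:],cc[1:])
```

```text
[0.4793 0.0091 0.2426] [0.0588 0.679  0.6073] 53.5833
rack region changed px 178
bell region 83
[0.637  0.1006 0.203 ]
[0.6368 0.1659 0.203 ]
[0.6358 0.234  0.203 ]
[[ 12   0  18  46 510]] [[21.2118 17.2333]]
```

Run:
```python
from h import *
for f in('s19','s20'):
    h=cv2.cvtColor(cv2.imread(f'pics/{f}.png'),cv2.COLOR_BGR2HSV)[180:240,200:240]
    for lo,hi in((0,5),(5,16)):
        m=(h[...,0]>=lo)&(h[...,0]<=hi)&(h[...,1]>150)&(h[...,2]>90)
        n,l,st,cc=cv2.connectedComponentsWithStats(m.astype(np.uint8));print(f,[(cc[i].round(1).tolist(),int(st[i][4])) for i in range(1,n) if st[i][4]>12])
```

```text
s19 [([20.7, 13.5], 63)]
s19 [([5.7, 20.1], 77), ([18.9, 27.8], 43), ([16.4, 43.3], 51), ([27.9, 48.2], 23)]
s20 [([20.5, 13.5], 60)]
s20 [([5.6, 20.0], 74), ([18.9, 27.9], 43), ([16.4, 43.3], 51), ([28.0, 47.6], 27)]
```

The knobs haven't moved, so I'm handing in.

```bash
python3 -c "
from workcell import sign_off
print(sign_off())"
```

```text
the job is handed in; nothing more can be done
None
```

I handed the job in at 53.6 s, with no verdict returned: the strip was rolled down end to end, the roller, sander and tamper hang released in slots 3, 2 and 1 (I saw no brush on the bench), and the bell was pressed to its stop and let go.

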